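# Set the tilt of a sealing-wax display with the right hex key

## Robot

A 6-joint arm with a two-finger parallel gripper is mounted at the origin on a cart in front of the work surface, level with it; the furniture and walls round the work are solid. World frame = base frame: x ahead of the robot, y to its left, z up, the work surface at z = 0. Lengths are in m, angles in rad, forces in N, time in s.
With the tool pointing down it reaches from about 0.35 to 0.975 m from the base axis. Payload 4.9 kg.
Tool frame: the origin (TCP) lies at the very end of the fingers, on their centre line; the grasp point (between the pads) lies 19 mm behind it; z points along the fingers, y is the line along which they close (so a half turn about z gives the same grasp; the last joint's range is limited). The gripper opens to 85 mm and grips with 20 to 120 N. Pads are 22 mm wide; open, the fingers measure 114 mm over their backs; the gripper's body (76 mm by 85 mm) begins 54 mm behind the grasp point. The pads swing forward as they close: fully open they stand 13 mm farther back than shut.
Start: joints at [-1.398, 0.053, 1.613, -0, 1.476, -0.119], TCP at [0.18, -0.599, 0.231] pointing down, gripper open.
Joint ranges: [-3.01, 3.01], [-1.01, 2.22], [0.06, 2.58], [-1.02, 4.17], [0.09, 2.62], [-3.14, 3.14]. Speed limits (rad/s): [2.57, 2.57, 3.14, 3.14, 3.14, 3.14].

## Interface

Orientations are given as a unit quaternion [x, y, z, w].
In Python, from bench import get_state, capture, sign_off gives the robot as it stands. The module is installed in compiled form; this text tells all that it offers.
- The arm moves only by the tool drive_tool, never from a script. Its argument "moves" is a list of rows, each a list of 3 entries, a list of its own where there are three numbers: the opening, from -1 (shut) to 1 (fully open), then the shift along the tool's x, y, z normalised to -1 to 1, where 1 is 0.06 m, then the turn, a rotation vector about the tool's x, y, z normalised to -1 to 1, where 1 is 10 degrees. A call has 1 to 12 rows; each row shifts and turns the commanded pose from where the row before left it, along the tool's axes as they then stand; what a row does not reach is not made up. A row lasts 1/8 s, in which the tool goes at most 62.5 mm and 10.7 degrees, less where a joint would pass 70% of its speed; a pose out of reach is approached as far as the arm can. A call with a number of a shift or a turn outside -1 to 1 is refused whole. A call with a gripper value outside its range is refused whole. The fingers move at their own pace and stop on an object; "force" is the grip in N (left out, the last holds). Time passes only in rows, so rows that do not move let the fingers close. It gives the time, the measured TCP pose, the force, the opening and the grip force at its end, in the units of the state.
- get_state(): the state, without advancing time (a new reading comes with each control period).
- capture(name): name is "scene" or "top" or "wrist"; returns a dict with "img" (384x512x3 uint8, red, green, blue), "fx", "fy", "cx", "cy" (pixels), "rvec" (rotation vector, rad) and "tvec" (3), from world to camera coordinates, as OpenCV has them; the wrist camera has in their place "hand_eye" (4x4, takes a point from camera to tool coordinates, whose origin is the TCP and whose axes are the flange's). Camera axes: x right, y down, z forward; pixel columns grow to the right and rows downward; lengths in m; the calibration is good to about 2 mm. A picture is of the moment at which its call begins: read the wrist's pose just before it. There is no depth.
- sign_off(): hands the job in; it is judged then, once.
The state is a dict: "clock": time; "joint_pos": joint angles; "joint_vel": joint speeds; "tau": joint torques, N m; "position": TCP position; "orientation": TCP orientation; "contact_force": force on the tool from outside, world axes, zero at the start; "torque": the same for the moment, N m; "finger_gap": opening from 0.0 (shut) to 1.0 (fully open); "grip_force": force on a finger pad.
Only numpy, scipy, OpenCV 4.12 (cv2) and the standard library are available. Lean on these libraries where they do the work, as an engineer would, in place of code of your own. Each camera call takes 0.05 s, during which the arm holds its last target. There are 200 camera calls.

## Task

Set up the sealing-wax stand: with the hex key that fits the recessed screw in front of its board, turn the screw until the board slopes at 20 degrees, level with the fixed brass gauge bar beside it, then hang the key back in its free slot in the key rack. Lay every wax stick that lies about (on the table and in the tray) flat on the sloping board, side by side and pointing up the slope. At the end the board is at its angle, all three keys hang in the rack, and the other things on the table are left where they stand.

Things in the scene. Friction and masses are not known exactly. Their poses are not given: they have to be found in the camera images.
- stand: The fixed dark wood display stand; it bridges the rims of the wooden tray, its underside 42 mm above the table. Origin in that underside, x from front (screw) to back. Base plate 12 mm thick, x -125 to 145 mm, y +-89 mm. A square housing (74 mm wide outside, 52 mm inside, top at z = 50 mm) surrounds the screw at x = -66 mm, y = 0. The board's hinge is at x = -22 mm, z = 30 mm.
- gauge (a point): The middle of the fixed brass gauge bar on the stand's y = +84.5 mm side (118 mm long, 4 mm wide, sloping at 20 degrees, up to the back). When the board is at 20 degrees the top faces of board and bar lie in one plane.
- socket (a point): Centre of the mouth of the brass hex socket, on the screw's vertical axis, 86 mm above the table (6 mm below the housing's top); it turns with the screw. Hex hole 22 mm across flats, 32 mm deep, down to the base plate. One pair of flats faces along this point's x, the others at 60 degrees. A fitting key stands in it by itself when released.
- screw (a joint): Angle of the brass screw in rad, growing clockwise seen from above, 0 to 13.2. One radian lifts the board by 0.0333 rad (a quarter turn = 3 degrees). It needs about 0.25 N m and holds itself; the board cannot be pushed by hand. The key has about 12 degrees of play in the socket.
- board (a joint): Slope of the wooden board in rad: 0 level, growing as its back edge rises; wanted 0.349 (20 degrees). It is driven by the screw only and starts at 1 to 4 degrees.
- board_mid (a point): A point in the middle of the board's upper face; x points up the slope, y along the board, z square to it. The face is 120 mm (x) by 148 mm (y), with a ledge and side rims 10 mm high at x = -60 mm and y = +-75 mm; its back is open.
- key_rack: The fixed rack of light wood standing on the table at the left; origin at its underside, x from front to back, y along it. Its comb-shaped plate, 220 (y) x 60 (x) x 12 mm, has its top 92 mm above the table and three slots 34 mm wide, open to the front.
- slot_0 (a point): The middle of the rack's left slot (y = +66 mm), in the plate's top face; a key hung here has its axis on this point, its collar lying on the plate and its tip 70 mm lower.
- slot_1 (a point): The same for the middle slot (y = 0).
- slot_2 (a point): The same for the right slot (y = -66 mm).
- key_thin: A hex key, its steel bar 14 mm across flats with a ball end (the look-alikes are 14, 20, 26 mm; the bar also shows as a hex stub on the head). Origin at the bar's tip, z up: bar 70 mm, round collar 46 mm across (z 70-76), square wooden head 32 x 32 mm (z 76-112, flats facing x and y), stub to 122 mm. A pair of hex flats faces x. 0.16 kg. Hangs upright in any slot of the rack.
- key_mid: A hex key, its steel bar 20 mm across flats with a ball end (the look-alikes are 14, 20, 26 mm; the bar also shows as a hex stub on the head). Origin at the bar's tip, z up: bar 70 mm, round collar 46 mm across (z 70-76), square wooden head 32 x 32 mm (z 76-112, flats facing x and y), stub to 122 mm. A pair of hex flats faces x. 0.16 kg. Hangs upright in any slot of the rack.
- key_thick: A hex key, its steel bar 26 mm across flats with a ball end (the look-alikes are 14, 20, 26 mm; the bar also shows as a hex stub on the head). Origin at the bar's tip, z up: bar 70 mm, round collar 46 mm across (z 70-76), square wooden head 32 x 32 mm (z 76-112, flats facing x and y), stub to 122 mm. A pair of hex flats faces x. 0.16 kg. Hangs upright in any slot of the rack.
- wax_1: A stick of sealing wax, a plain bar 88 mm long (along its y), 12 mm wide (x) and 11 mm high, lying flat; origin at the centre of its underside. Present in some starts only. About 20 g. It lies on the table in front of the key rack.
- wax_2: A stick of sealing wax, a plain bar 76 mm long (along its y), 12 mm wide (x) and 11 mm high, lying flat; origin at the centre of its underside. Present in some starts only. About 20 g. It lies on the table in front of the key rack.
- wax_3: A stick of sealing wax, a plain bar 64 mm long (along its y), 12 mm wide (x) and 11 mm high, lying flat; origin at the centre of its underside. Present in some starts only. About 20 g. It lies in the right half of the wooden tray (floor 5 mm above the table, walls 42 mm high); mug shelves overhang the pigeonholes behind it from 0.37 m up, so swing the arm round near the robot.
- notelet_a: a closed pocket notebook with a green cover, 79 x 54 x 16 mm, lying flat in front of the tray; a bystander to be left alone. Origin at the centre of its underside.
- stamp_a: a wooden rubber stamp block, 36 x 54 x 30 mm; a bystander to be left alone. Origin at the centre of its underside.
- pawn_seal: a dark red turned wooden wax seal like a chess pawn, 38 mm across, 95 mm tall, standing; a bystander to be left alone. Origin at the centre of its underside.
- thread_spool: a wooden spool of thread standing on end, 33 mm across, 40 mm tall; a bystander to be left alone. Origin at the centre of its underside.

How it is judged:
By the outcome, as a careful person would: the job done as asked, in the order asked, and still so for the second after the job is handed in, with the robot touching nothing.
Of wax_1, wax_2, wax_3 only 2 to 3 are there at a start; the rules pass over those that are not, and their reading is None.
At some moment in a run one of wax_1, wax_2, wax_3 may be knocked a few centimetres aside while the robot is not near it.
It also fails if it takes over 208 s, if anything falls off the work surface, if the arm or the gripper's body presses on something with over 40 N, if the wrist force passes 120 N, or if a joint passes its speed limit or range.

## Working session

There is one attempt and no reset: what is moved stays moved. The work goes in short steps, Python scripts to look and compute and a tool call to move; the robot and the scene stay as the last step left them, time stands still between calls to the robot, and variables do not carry over. Pictures are saved under pics/ and viewed, at most 14 in all, crops included, and the job is handed in when it is done.

Besides the shell and the picture viewer there is one more tool, called after "Request:" as a command line: name --argument value ..., lists and objects as JSON in quotes. drive_tool: Moves the arm, as the interface text tells. Scaled input: -1 to 1 covers 0.06 m each way for a shift and 10 degrees each way for a turn. Its arguments: {"type":"object","properties":{"moves":{"type":"array"},"force":{"type":"number"}},"required":["moves"]}

```bash
ls; mkdir -p pics
cat > h.py <<'E'
import numpy as np, cv2
from bench import get_state, capture, sign_off
from scipy.spatial.transform import Rotation as R
def cam(name):
    s=get_state(); c=capture(name)
    K=np.array([[c['fx'],0,c['cx']],[0,c['fy'],c['cy']],[0,0,1]])
    if name=='wrist':
        T=np.eye(4);T[:3,:3]=R.from_quat(s['orientation']).as_matrix();T[:3,3]=s['position']
        M=T@np.array(c['hand_eye']); Rw=M[:3,:3]; o=M[:3,3]
    else:
        Rc=R.from_rotvec(np.array(c['rvec']).ravel()).as_matrix(); Rw=Rc.T; o=-Rc.T@np.array(c['tvec']).ravel()
    return dict(img=np.array(c['img']),K=K,Rw=Rw,o=o)
def save(c,fn): cv2.imwrite('pics/'+fn,c['img'][:,:,::-1])
def ray(c,uv,z):
    uv=np.atleast_2d(np.array(uv,float)); d=(np.c_[uv,np.ones(len(uv))]@np.linalg.inv(c['K']).T)@c['Rw'].T
    return c['o']+d*((z-c['o'][2])/d[:,2])[:,None]
def proj(c,P):
    p=(np.atleast_2d(P)-c['o'])@c['Rw']; q=p@c['K'].T; return q[:,:2]/q[:,2:]
E
python3 - <<'E'
from h import *
np.set_printoptions(precision=4,suppress=True)
for n in('scene','top'):
    c=cam(n); save(c,n+'0.png'); print(n,c['o'],c['K'][0,0],c['Rw'][:,2])
    np.savez('pics/'+n+'0.npz',**c)
s=get_state(); print(s)
E
```

```text
pics
scene [0.2679 0.6398 0.6968] 380.1615544544936 [ 0.3272 -0.6738 -0.6625]
top [0.3552 0.0459 1.169 ] 469.92137196507275 [ 0.2246 -0.0007 -0.9745]
{'clock': 0.1, 'joint_pos': array([-1.398 ,  0.0533,  1.6141,  0.    ,  1.476 , -0.119 ]), 'joint_vel': array([ 0.0006, -0.0012, -0.0027, -0.0012,  0.0017, -0.0002]), 'tau': array([ -0.0004, -39.4907, -37.1365,  -0.0001,   0.0039,  -0.    ]), 'position': array([ 0.1797, -0.598 ,  0.2302]), 'orientation': array([ 0.9894,  0.1454, -0.    , -0.001 ]), 'contact_force': array([-0.0168, -0.2009,  0.2127]), 'torque': array([ 0.0626, -0.0001,  0.0135]), 'grip_force': 0.0, 'finger_gap': 1.0005816296519396}
```

View pics/scene0.png

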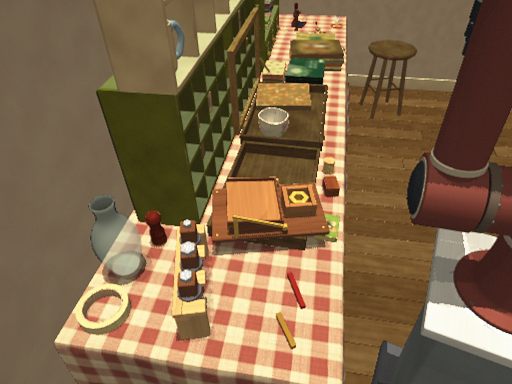

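View pics/top0.png

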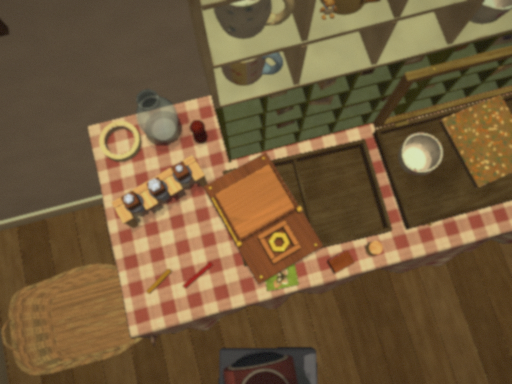

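Scene: stand at (270,205), rack at (190,275) with three keys, red wax at (296,290), yellow wax at (286,330); top view agrees (red (198,274), yellow (159,280), socket (281,242), rack (160,190)). Next I check the tray and zoom for details.

Run:
```python
from h import *
np.set_printoptions(precision=4,suppress=True)
t=dict(np.load('pics/top0.npz')); s=dict(np.load('pics/scene0.npz'))
a=cv2.resize(t['img'][130:310,100:400],None,fx=2.6,fy=2.6,interpolation=cv2.INTER_CUBIC)
cv2.imwrite('pics/top_crop.png',a[:,:,::-1])
b=cv2.resize(s['img'][135:350,165:345],None,fx=2.75,fy=2.75,interpolation=cv2.INTER_CUBIC)
cv2.imwrite('pics/scene_crop.png',b[:,:,::-1])
for n,uv,z in [('socket',(281,242),.086),('red',(198,274),.01),('yel',(159,280),.01),('trayTR',(367,145),.042),('trayBR',(386,228),.042),('tray lower',(300,245),.042),('keyA',(131,203),.17),('keyB',(157,188),.17),('keyC',(181,172),.17)]:
    print(n,ray(t,uv,z)[0])
for n,uv,z in [('socket',(297,197),.086),('red',(296,290),.01),('yel',(286,330),.01)]:
    print('S',n,ray(s,uv,z)[0])
```

```text
socket [ 0.48   -0.0147  0.086 ]
red [0.4118 0.1841 0.01  ]
yel [0.3979 0.2782 0.01  ]
trayTR [ 0.7282 -0.2376  0.042 ]
trayBR [ 0.5177 -0.2713  0.042 ]
tray lower [ 0.4776 -0.0626  0.042 ]
keyA [0.5562 0.3136 0.17  ]
keyB [0.5894 0.2587 0.17  ]
keyC [0.6253 0.2074 0.17  ]
S socket [ 0.4809 -0.0085  0.086 ]
S red [0.4055 0.1876 0.01  ]
S yel [0.3909 0.2809 0.01  ]
```

View pics/top_crop.png

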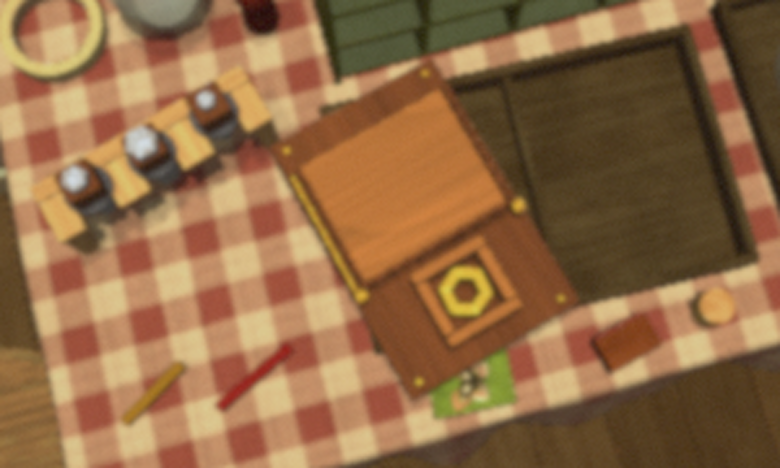

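View pics/scene_crop.png

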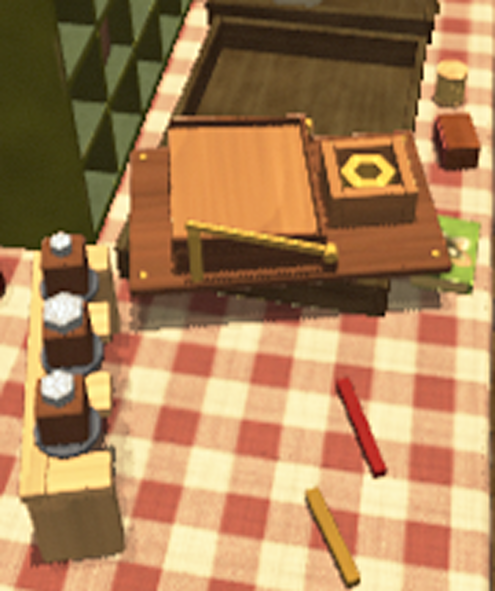

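The tray is empty apart from the stand, so there are two wax sticks (red, gold). In the rack the right key has the smallest stub. The stub sizes need a closer look, so I'll read the hand-eye data and plan a survey move.

```bash
cat >> h.py <<'E'
def head(q): 
    x=R.from_quat(q).as_matrix()[:,0]; return np.degrees(np.arctan2(x[1],x[0]))
def plan(pos,hd=None,n=None,order='mix',p0=None,h0=None):
    """straight line to pos with tool down, heading hd (deg); prints per-row units"""
    s=get_state(); p=np.array(s['position'] if p0 is None else p0); h=head(s['orientation']) if h0 is None else h0
    hd=h if hd is None else hd; d=np.array(pos)-p; dh=(hd-h+180)%360-180 if abs(hd-h)<=180 else hd-h
    n=n or int(max(np.ceil(np.linalg.norm(d)/.045),np.ceil(abs(dh)/9.5),1))
    print('plan n',n,'d',d.round(4),'dh',round(dh,2))
    for i in range(n):
        a=np.radians(h+dh*i/n); X=np.array([np.cos(a),np.sin(a),0]);Y=np.array([np.sin(a),-np.cos(a),0])
        print([round(float(v)/n/.06,3) for v in (d@X,d@Y,-d[2])],[0,0,round(-dh/n/10,3)])
        if abs(dh)<.5: print(' x',n);break
def st():
    s=get_state(); print('t',round(s['clock'],2),'p',np.round(s['position'],4),'hd',round(head(s['orientation']),2),'zax',R.from_quat(s['orientation']).as_matrix()[:,2].round(4),'q',np.round(s['joint_pos'],3),'F',np.round(s['contact_force'],1),'gap',round(s['finger_gap'],3),'grip',round(s['grip_force'],1))
E
python3 - <<'E'
from h import *
st(); c=capture('wrist'); print(np.round(c['hand_eye'],4),c['fx'],c['cx'],c['cy'])
plan((.44,.12,.42),33)
E
```

```text
t 0.1 p [ 0.1797 -0.598   0.2302] hd 16.72 zax [-3.0e-04  1.9e-03 -1.0e+00] q [-1.398  0.053  1.614  0.     1.476 -0.119] F [-0.  -0.2  0.2] gap 1.001 grip 0.0
[[ 2.000e-04 -9.521e-01 -3.057e-01  7.880e-02]
 [ 1.000e+00  3.000e-04 -3.000e-04 -2.100e-03]
 [ 4.000e-04 -3.057e-01  9.521e-01 -1.406e-01]
 [ 0.000e+00  0.000e+00  0.000e+00  1.000e+00]] 312.4431245685457 258.5035942258475 192.85483407189218
plan n 18 d [0.2603 0.7181 0.1897] dh 16.28
[0.422, -0.567, -0.176] [0, 0, np.float64(-0.09)]
[0.431, -0.561, -0.176] [0, 0, np.float64(-0.09)]
[0.44, -0.554, -0.176] [0, 0, np.float64(-0.09)]
[0.449, -0.547, -0.176] [0, 0, np.float64(-0.09)]
[0.457, -0.54, -0.176] [0, 0, np.float64(-0.09)]
[0.466, -0.532, -0.176] [0, 0, np.float64(-0.09)]
[0.474, -0.525, -0.176] [0, 0, np.float64(-0.09)]
[0.482, -0.517, -0.176] [0, 0, np.float64(-0.09)]
[0.49, -0.51, -0.176] [0, 0, np.float64(-0.09)]
[0.498, -0.502, -0.176] [0, 0, np.float64(-0.09)]
[0.506, -0.494, -0.176] [0, 0, np.float64(-0.09)]
[0.514, -0.486, -0.176] [0, 0, np.float64(-0.09)]
[0.521, -0.478, -0.176] [0, 0, np.float64(-0.09)]
[0.529, -0.47, -0.176] [0, 0, np.float64(-0.09)]
[0.536, -0.461, -0.176] [0, 0, np.float64(-0.09)]
[0.543, -0.453, -0.176] [0, 0, np.float64(-0.09)]
[0.551, -0.444, -0.176] [0, 0, np.float64(-0.09)]
[0.557, -0.435, -0.176] [0, 0, np.float64(-0.09)]
```

Request:
drive_tool --moves '[[1,[0.48,-0.55,-0.12],[0,0,0]],[1,[0.48,-0.55,-0.12],[0,0,0]],[1,[0.48,-0.55,-0.12],[0,0,0]],[1,[0.48,-0.55,-0.12],[0,0,0]],[1,[0.48,-0.55,-0.12],[0,0,0]],[1,[0.48,-0.55,-0.12],[0,0,0]],[1,[0.48,-0.55,-0.12],[0,0,0]],[1,[0.48,-0.55,-0.12],[0,0,0]],[1,[0.48,-0.55,-0.12],[0,0,0]],[1,[0.48,-0.55,-0.12],[0,0,0]],[1,[0.48,-0.55,-0.12],[0,0,0]],[1,[0.48,-0.55,-0.12],[0,0,0]]]'

```text
clock: 1.65
position: [0.3971, -0.1185, 0.3178]
orientation: [0.989, 0.145, 0.0, 0.0]
contact_force: [0.5, -0.8, -0.2]
finger_gap: 0.996
grip_force: 0.0
```

Request:
drive_tool --moves '[[1,[0.48,-0.55,-0.12],[0,0,0]],[1,[0.48,-0.55,-0.12],[0,0,0]],[1,[0.48,-0.55,-0.12],[0,0,0]],[1,[0.48,-0.55,-0.12],[0,0,0]],[1,[0.48,-0.55,-0.12],[0,0,0]],[1,[0.48,-0.55,-0.12],[0,0,0]],[1,[0.48,-0.55,-0.12],[0,0,0]],[1,[0.48,-0.55,-0.12],[0,0,0]],[1,[0,0,0],[0,0,0]]]'

```text
clock: 2.78
position: [0.542, 0.2013, 0.3747]
orientation: [0.989, 0.147, -0.001, -0.0]
contact_force: [-0.6, -0.5, 0.0]
finger_gap: 1.002
grip_force: 0.0
```

Run:
```python
from h import *
st(); c=cam('wrist'); save(c,'w1.png'); np.savez('pics/w1.npz',**c)
```

```text
t 2.77 p [0.542  0.2013 0.3747] hd 16.9 zax [-0.0011  0.     -1.    ] q [ 0.227 -0.103  1.531  0.     1.715  1.503] F [-0.6 -0.5  0. ] gap 1.002 grip 0.0
```

View pics/w1.png

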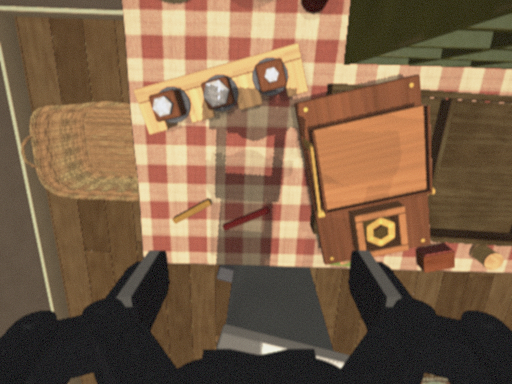

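Wrist view: keys at (165,105), (218,93), (271,75); stubs: middle biggest, right smallest; red wax (247,218), gold wax (192,210), socket (381,233). Measure these now.

Run:
```python
from h import *
np.set_printoptions(precision=4,suppress=True)
c=dict(np.load('pics/w1.npz')); im=c['img'].astype(int); r,g,b=im[...,0],im[...,1],im[...,2]
def comps(m,amin,amax=9e9,box=None):
    m=m.astype(np.uint8)
    if box: k=np.zeros_like(m);k[box[1]:box[3],box[0]:box[2]]=1;m&=k
    cs,_=cv2.findContours(m,cv2.RETR_EXTERNAL,cv2.CHAIN_APPROX_NONE)
    return [q[:,0] for q in cs if amin<=cv2.contourArea(q)<=amax]
hsv=cv2.cvtColor(c['img'],cv2.COLOR_RGB2HSV).astype(int);H,S,V=hsv[...,0],hsv[...,1],hsv[...,2]
def rect(q,z):
    P=ray(c,q,z)[:,:2].astype(np.float32); (ctr,wh,a)=cv2.minAreaRect(P*1000)
    bx=cv2.boxPoints((ctr,wh,a)); e=bx[1]-bx[0]; e2=bx[2]-bx[1]; l=e if np.hypot(*e)>np.hypot(*e2) else e2
    return np.array(ctr)/1000,sorted(np.round(wh,1)),np.degrees(np.arctan2(l[1],l[0]))%180
print('stub'); 
for q in comps((S<60)&(V>150),20,900,(145,55,290,125)): print(q.mean(0),cv2.contourArea(q),rect(q,.144))
print('heads')
for q in comps((S>100)&(V<110)&(H<12),60,3000,(145,55,290,130)): print(q.mean(0),cv2.contourArea(q),rect(q,.134))
print('red')
for q in comps((r>70)&(g<45)&(b<60)&(r>2.2*g),60,3000,(150,150,300,245)): print(q.mean(0),cv2.contourArea(q),rect(q,.011))
print('gold')
for q in comps((H>12)&(H<28)&(S>140),60,3000,(150,170,240,240)): print(q.mean(0),cv2.contourArea(q),rect(q,.011))
print('brass')
for q in comps((H>18)&(H<32)&(S>140)&(V>110),8,3000,(295,60,440,270)): print(q.mean(0),cv2.contourArea(q),rect(q,.054),rect(q,.086)[0])
for i,(u,v,k) in enumerate([(165,105,0),(218,93,0),(271,75,0),(381,233,0)]):pass
a=cv2.resize(c['img'][40:140,135:310],None,fx=4.5,fy=4.5,interpolation=cv2.INTER_CUBIC);cv2.imwrite('pics/w1rack.png',a[:,:,::-1])
```

```text
stub
[161.7407 105.7407] 254.0 (array([0.5704, 0.3282]), [np.float64(20.1), np.float64(22.0)], np.float32(59.865547))
[215.4167  91.7639] 332.0 (array([0.6037, 0.2724]), [np.float64(25.1), np.float64(25.6)], np.float32(117.7224))
[271.1951  74.2683] 142.5 (array([0.639 , 0.2181]), [np.float64(14.5), np.float64(15.6)], np.float32(17.282558))
heads
[278.1806  97.7222] 119.0 (array([0.6161, 0.202 ]), [np.float64(15.3), np.float64(24.7)], np.float32(129.6864))
red
[246.8776 217.551 ] 176.0 (array([0.4115, 0.186 ]), [np.float64(11.9), np.float64(84.9)], np.float32(130.08267))
gold
[191.76   210.8267] 191.5 (array([0.3964, 0.2802]), [np.float64(11.5), np.float64(72.5)], np.float32(136.80565))
brass
[381.6831 230.847 ] 158.5 (array([ 0.4691, -0.0245]), [np.float64(40.3), np.float64(45.0)], np.float32(23.049095)) [ 0.4793 -0.0071]
[320.7 212.7] 23.0 (array([0.472 , 0.0788]), [np.float64(9.1), np.float64(11.9)], np.float32(9.633982)) [0.482 0.089]
```

View pics/w1rack.png

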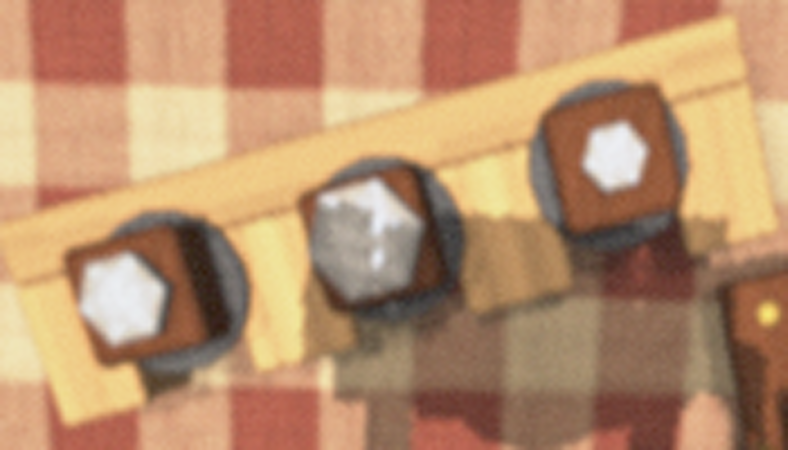

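Left key (slot_0) has the 20 mm stub, so it fits the 22 mm socket (the others measure 25 and 14.5). Move above it for a close look.

Run:
```python
from h import *
plan((.570,.328,.25),119,n=12)
```

```text
plan n 12 d [ 0.0284  0.128  -0.1246] dh 102.18
[0.089, -0.159, 0.173] [0, 0, np.float64(-0.851)]
[0.112, -0.144, 0.173] [0, 0, np.float64(-0.851)]
[0.132, -0.126, 0.173] [0, 0, np.float64(-0.851)]
[0.149, -0.105, 0.173] [0, 0, np.float64(-0.851)]
[0.163, -0.082, 0.173] [0, 0, np.float64(-0.851)]
[0.173, -0.056, 0.173] [0, 0, np.float64(-0.851)]
[0.18, -0.03, 0.173] [0, 0, np.float64(-0.851)]
[0.182, -0.003, 0.173] [0, 0, np.float64(-0.851)]
[0.181, 0.024, 0.173] [0, 0, np.float64(-0.851)]
[0.175, 0.05, 0.173] [0, 0, np.float64(-0.851)]
[0.166, 0.075, 0.173] [0, 0, np.float64(-0.851)]
[0.153, 0.099, 0.173] [0, 0, np.float64(-0.851)]
```

Request:
drive_tool --moves '[[0.2,[0.09,-0.16,0.17],[0,0,-0.85]],[0.2,[0.11,-0.14,0.17],[0,0,-0.85]],[0.2,[0.13,-0.13,0.17],[0,0,-0.85]],[0.2,[0.15,-0.1,0.17],[0,0,-0.85]],[0.2,[0.16,-0.08,0.17],[0,0,-0.85]],[0.2,[0.17,-0.06,0.17],[0,0,-0.85]],[0.2,[0.18,-0.03,0.17],[0,0,-0.85]],[0.2,[0.18,0,0.17],[0,0,-0.85]],[0.2,[0.18,0.02,0.17],[0,0,-0.85]],[0.2,[0.18,0.05,0.17],[0,0,-0.85]],[0.2,[0.17,0.08,0.17],[0,0,-0.85]],[0.2,[0.15,0.1,0.17],[0,0,-0.85]]]'

```text
clock: 4.32
position: [0.5703, 0.3259, 0.2524]
orientation: [0.508, 0.861, -0.0, -0.0]
contact_force: [-0.1, -0.4, -0.2]
finger_gap: 0.599
grip_force: 0.0
```

Request:
drive_tool --moves '[[0.2,[0,0,0],[0,0,0]],[0.2,[0,0,0],[0,0,0]]]'

```text
clock: 4.58
position: [0.5704, 0.3261, 0.2533]
orientation: [0.511, 0.86, -0.0, 0.0]
contact_force: [0.9, 0.6, 0.2]
finger_gap: 0.601
grip_force: 0.0
```

```bash
cat >> h.py <<'E'
def cnts(m,amin,amax=9e9,box=None):
    m=m.astype(np.uint8)
    if box: k=np.zeros_like(m);k[box[1]:box[3],box[0]:box[2]]=1;m=m&k
    cs,_=cv2.findContours(m,cv2.RETR_EXTERNAL,cv2.CHAIN_APPROX_NONE)
    return sorted([q[:,0] for q in cs if amin<=cv2.contourArea(q)<=amax],key=len,reverse=True)
def hsv(c):
    h=cv2.cvtColor(c['img'],cv2.COLOR_RGB2HSV).astype(int); return h[...,0],h[...,1],h[...,2]
def harm(P,k):
    """centre, and direction (deg mod 360/k) of the flats of a k-sided convex contour in world xy"""
    P=cv2.convexHull((P[:,:2]*1000).astype(np.float32))[:,0]; M=cv2.moments(P); ctr=np.array([M['m10'],M['m01']])/M['m00']
    Q=np.vstack([P,P[:1]]); e=np.diff(Q,axis=0); a=np.arctan2(e[:,1],e[:,0]); L=np.hypot(*e.T)
    ph=np.angle((L*np.exp(1j*k*a)).sum())/k-np.pi/2
    return ctr/1000, np.degrees(ph)%(360/k), M['m00']
def rect(P):
    ctr,wh,a=cv2.minAreaRect((P[:,:2]*1000).astype(np.float32)); bx=cv2.boxPoints((ctr,wh,a)); e=bx[1]-bx[0]; f=bx[2]-bx[1]; l=e if np.hypot(*e)>np.hypot(*f) else f
    return np.array(ctr)/1000,sorted(np.round(wh,1)),np.degrees(np.arctan2(l[1],l[0]))%180
E
python3 - <<'E'
from h import *
st(); c=cam('wrist'); save(c,'w2.png'); np.savez('pics/w2.npz',**c)
H,S,V=hsv(c); p=proj(c,[[.570,.328,.144]])[0]; print('expect',p); b=[int(p[0]-60),int(p[1]-60),int(p[0]+60),int(p[1]+60)]
for q in cnts((S<60)&(V>150),200,5000,b): print(q.mean(0),harm(ray(c,q,.144),6),rect(ray(c,q,.144)))
for q in cnts((S>90)&(V<130)&(H<14),300,9000,b): print('head',q.mean(0),harm(ray(c,q,.134),4),rect(ray(c,q,.134)))
E
```

```text
t 4.58 p [0.5704 0.3261 0.2533] hd 118.55 zax [ 2.e-04 -2.e-04 -1.e+00] q [ 0.406  0.115  1.51  -0.     1.516 -0.092] F [0.9 0.6 0.2] gap 0.601 grip 0.0
expect [257.95575983 190.77460509]
head [258.41706161 181.46445498] (array([0.56812959, 0.33313444]), np.float32(30.449196), 1069.380407832563) (array([0.56803882, 0.33350873]), [np.float64(31.4), np.float64(36.7)], np.float32(118.57002))
head [207.71604938 160.11111111] (array([0.52219406, 0.32924344]), np.float32(35.948643), 726.9835838279687) (array([0.52088123, 0.3291907 ]), [np.float64(18.7), np.float64(46.8)], np.float32(129.24055))
head [260.17886179 234.34146341] (array([0.59371381, 0.2881555 ]), np.float32(29.539085), 760.7348635056987) (array([0.59324121, 0.28912637]), [np.float64(27.8), np.float64(30.6)], np.float32(26.51588))
```

View pics/w2.png

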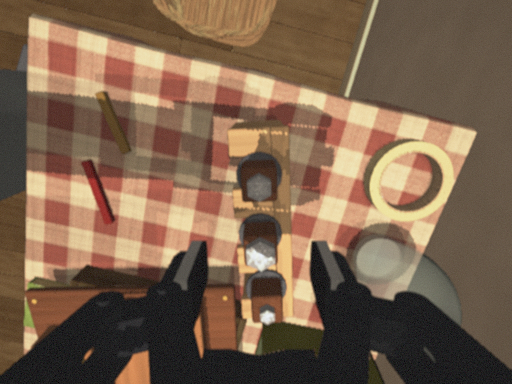

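View: left key at (259,180) centred with head edges parallel to image axes; red wax (98,192), gold (113,122). Stub in shadow; re-threshold it.

Run:
```python
from h import *
c=dict(np.load('pics/w2.npz'));H,S,V=hsv(c)
m=(S<75)&(V>75)
for q in cnts(m,100,5000,[235,165,283,212]): print(q.mean(0),cv2.contourArea(q),harm(ray(c,q,.144),6),rect(ray(c,q,.144)))
g=c['img'][150:210,225:295]; cv2.imwrite('pics/w2k.png',cv2.resize(g,None,fx=6,fy=6,interpolation=cv2.INTER_CUBIC)[:,:,::-1])
plan((.570,.328,.104),118.9,n=6)
```

```text
[258.70512821 187.08974359] 519.0 (array([0.56909318, 0.33093466]), np.float32(30.751556), 398.3131302613765) (array([0.56893451, 0.33098203]), [np.float64(20.8), np.float64(24.4)], np.float32(119.262924))
plan n 6 d [-0.0006  0.0018 -0.1496] dh 0.33
[0.005, 0.001, 0.416] [0, 0, np.float64(-0.005)]
 x 6
```

View pics/w2k.png

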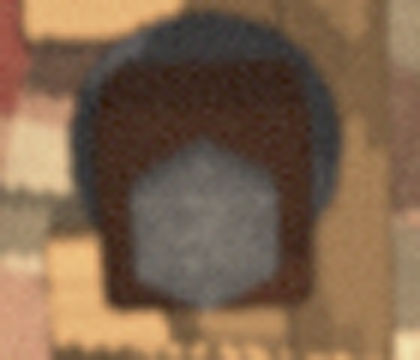

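Request:
drive_tool --moves '[[0.2,[0.06,0.02,0.41],[0,0,0]],[0.2,[0,0,0.41],[0,0,0]],[0.2,[0,0,0.41],[0,0,0]],[0.2,[0,0,0.41],[0,0,0]],[0.2,[0,0,0.41],[0,0,0]],[0.2,[0,0,0.41],[0,0,0]],[0.2,[0,0,0],[0,0,0]],[-1,[0,0,0],[0,0,0]],[-1,[0,0,0],[0,0,0]],[-1,[0,0,0],[0,0,0]],[-1,[0,0,0],[0,0,0]],[-1,[0,0,0],[0,0,0]]]' --force 50

```text
clock: 6.12
position: [0.5707, 0.3311, 0.1072]
orientation: [0.51, 0.86, 0.001, 0.001]
contact_force: [0.5, -1.4, 5.5]
finger_gap: 0.361
grip_force: 50.9
```

Run:
```python
from h import *
st()
```

```text
t 6.12 p [0.5707 0.3311 0.1072] hd 118.71 zax [ 2.6e-03  9.0e-04 -1.0e+00] q [ 0.413  0.232  1.629 -0.     1.278 -0.088] F [ 0.5 -1.4  5.5] gap 0.361 grip 50.9
```

Gripped (gap 31 mm ≈ 32 mm head). Lift out of the rack and go to view the socket.

Request:
drive_tool --moves '[[-1,[0,0,-0.4],[0,0,0]],[-1,[0,0,-0.6],[0,0,0]],[-1,[0,0,-0.6],[0,0,0]],[-1,[0,0,-0.6],[0,0,0]],[-1,[0,0,0],[0,0,0]],[-1,[-0.54,-0.4,0],[0,0,0]],[-1,[-0.54,-0.4,0],[0,0,0]],[-1,[-0.54,-0.4,0],[0,0,0]],[-1,[-0.54,-0.4,0],[0,0,0]],[-1,[-0.54,-0.4,0],[0,0,0]]]'

```text
clock: 7.38
position: [0.5407, 0.1297, 0.2339]
orientation: [0.51, 0.86, -0.001, -0.002]
contact_force: [-0.0, -0.4, -2.4]
finger_gap: 0.362
grip_force: 50.5
```

Request:
drive_tool --moves '[[-1,[-0.54,-0.4,0],[0,0,0]],[-1,[-0.54,-0.4,0],[0,0,0]],[-1,[-0.54,-0.4,0],[0,0,0]],[-1,[-0.54,-0.4,0],[0,0,0]],[-1,[-0.54,-0.4,0],[0,0,0]],[-1,[0,0,0],[0,0,0]],[-1,[0,0,0],[0,0,0]]]'

```text
clock: 8.25
position: [0.5141, -0.0682, 0.2352]
orientation: [0.51, 0.86, -0.0, -0.002]
contact_force: [0.0, 0.1, -2.4]
finger_gap: 0.366
grip_force: 50.6
```

Run:
```python
from h import *
st(); c=cam('wrist'); save(c,'w3.png'); np.savez('pics/w3.npz',**c); print(proj(c,[[.48,-.01,.086]]))
H,S,V=hsv(c)
for q in cnts((H>18)&(H<34)&(S>120)&(V>90),30,9000): print(q.mean(0),cv2.contourArea(q),rect(ray(c,q,.086)),harm(ray(c,q,.086),6)[1])
```

```text
t 8.25 p [ 0.5141 -0.0682  0.2352] hd 118.7 zax [-0.003   0.0015 -1.    ] q [-2.760e-01 -2.050e-01  1.851e+00  1.000e-03  1.500e+00 -7.770e-01] F [ 0.   0.1 -2.4] gap 0.366 grip 50.6
[[255.55176887 108.17287452]]
[255.27464789 104.63380282] 1802.0 (array([ 0.47861887, -0.00841764]), [np.float64(41.5), np.float64(44.3)], np.float32(84.14356)) 54.177544
[304.88888889   5.55555556] 46.0 (array([0.47684641, 0.0804439 ]), [np.float64(8.2), np.float64(8.8)], np.float32(121.01564)) 37.221756
```

View pics/w3.png

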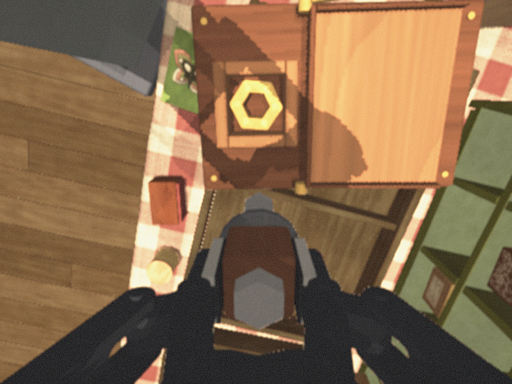

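Socket ring at (255,105); key hangs in the fingers with its stub at (260,297) and tip near (258,200). Measure hole yaw and key offset in hand.

Run:
```python
from h import *
c=dict(np.load('pics/w3.npz'));H,S,V=hsv(c); s=get_state(); p=np.array(s['position']); Rm=R.from_quat(s['orientation']).as_matrix()
br=((H>18)&(H<34)&(S>120)&(V>90)).astype(np.uint8)
k=np.zeros_like(br);k[70:140,220:295]=br[70:140,220:295]
cs,hi=cv2.findContours(k,cv2.RETR_CCOMP,cv2.CHAIN_APPROX_NONE)
for q,h in zip(cs,hi[0]):
    if cv2.contourArea(q)>80: P=ray(c,q[:,0],.086); print('hole' if h[3]>=0 else 'outer',harm(P,6),rect(P))
for z,b,nm in ((p[2]+.037,[225,255,300,335],'stub'),(p[2]-.085,[240,190,275,206],'tip')):
    for q in cnts((S<70)&(V>70),60,9000,b):
        P=ray(c,q,z); ct,a,A=harm(P,6); print(nm,q.mean(0),ct,'flat',a,A,rect(P)[1],'in tool',((np.r_[ct,z]-p)@Rm).round(4))
for q in cnts((H<14)&(S>80)&(V<130),300,9000,[210,220,310,345]): print('head',harm(ray(c,q,p[2]+.027),4))
```

```text
outer (array([ 0.47856183, -0.00779091]), np.float32(52.98487), 503.5855223011049) (array([ 0.478474  , -0.00787269]), [np.float64(24.3), np.float64(26.4)], np.float32(146.67268))
hole (array([ 0.47871989, -0.00784315]), np.float32(52.723312), 466.0475337334947) (array([ 0.47883176, -0.00803959]), [np.float64(23.5), np.float64(25.2)], np.float32(83.32717))
outer (array([ 0.47873437, -0.00786836]), np.float32(54.177544), 1435.6345386962894) (array([ 0.47861887, -0.00841764]), [np.float64(41.5), np.float64(44.3)], np.float32(84.14356))
hole (array([ 0.47845165, -0.00817001]), np.float32(54.96662), 1353.5051157517482) (array([ 0.47820462, -0.00912041]), [np.float64(40.9), np.float64(41.2)], np.float32(81.15674))
stub [258.63157895 298.73099415] [ 0.51346857 -0.06467493] flat 28.769318 445.3493485500221 [np.float64(19.9), np.float64(27.9)] in tool [ 0.0034  0.0007 -0.037 ]
tip [258.46875 200.75   ] [ 0.51358229 -0.06557944] flat 35.887672 156.2121242186986 [np.float64(10.4), np.float64(20.7)] in tool [0.0023 0.0006 0.085 ]
head (array([ 0.51430225, -0.06308175]), np.float32(26.709011), 1489.0568636337994)
```

Run:
```python
from h import *
c=dict(np.load('pics/w3.npz')); s=get_state(); p=np.array(s['position']); Rm=R.from_quat(s['orientation']).as_matrix()
g=c['img'].mean(2); col=g[185:345,255:263].mean(1).astype(int)
print(list(zip(range(185,345),col.tolist())))
for v in (194,266,268,328,330): print(v,[((ray(c,(258.5,v),z)[0]-p)@Rm).round(4)[0] for z in (p[2]-.085,p[2]+.037)])
```

```text
[(185, 78), (186, 76), (187, 75), (188, 80), (189, 88), (190, 91), (191, 94), (192, 98), (193, 102), (194, 104), (195, 103), (196, 103), (197, 101), (198, 100), (199, 100), (200, 98), (201, 100), (202, 98), (203, 100), (204, 99), (205, 100), (206, 99), (207, 98), (208, 87), (209, 74), (210, 63), (211, 68), (212, 74), (213, 79), (214, 75), (215, 78), (216, 73), (217, 76), (218, 74), (219, 76), (220, 77), (221, 76), (222, 75), (223, 76), (224, 73), (225, 72), (226, 65), (227, 59), (228, 57), (229, 56), (230, 55), (231, 57), (232, 59), (233, 55), (234, 56), (235, 58), (236, 58), (237, 57), (238, 58), (239, 54), (240, 56), (241, 54), (242, 57), (243, 57), (244, 55), (245, 57), (246, 56), (247, 56), (248, 56), (249, 56), (250, 55), (251, 55), (252, 55), (253, 54), (254, 55), (255, 56), (256, 57), (257, 57), (258, 59), (259, 58), (260, 59), (261, 59), (262, 59), (263, 58), (264, 59), (265, 61), (266, 60), (267, 68), (268, 79), (269, 92), (270, 98), (271, 99), (272, 99), (273, 99), (274, 97), (275, 98), (276, 97), (277, 98), (278, 99), (279, 97), (280, 98), (281, 100), (282, 103), (283, 106
[... 256 characters left out ...]
305, 109), (306, 109), (307, 108), (308, 109), (309, 110), (310, 108), (311, 108), (312, 107), (313, 109), (314, 108), (315, 109), (316, 107), (317, 108), (318, 108), (319, 107), (320, 108), (321, 108), (322, 108), (323, 108), (324, 108), (325, 107), (326, 109), (327, 113), (328, 109), (329, 102), (330, 98), (331, 124), (332, 180), (333, 213), (334, 211), (335, 169), (336, 101), (337, 59), (338, 47), (339, 51), (340, 50), (341, 52), (342, 53), (343, 53), (344, 51)]
194 [np.float64(0.0071), np.float64(0.0465)]
266 [np.float64(-0.0547), np.float64(0.0181)]
268 [np.float64(-0.0566), np.float64(0.0173)]
328 [np.float64(-0.1163), np.float64(-0.0101)]
330 [np.float64(-0.1185), np.float64(-0.0111)]
```

Key sits centred in the hand (≤1 mm). Socket centre (0.4787, −0.0078), flats at 53.5°; key flats lie along tool y, so heading 203.5° fits and gives a long clockwise stroke.

Run:
```python
from h import *
plan((.4787,-.0078,.19),203.5,n=10)
```

```text
plan n 10 d [-0.0357  0.0601 -0.0457] dh 84.75
[0.116, -0.004, 0.076] [0, 0, np.float64(-0.847)]
[0.116, 0.013, 0.076] [0, 0, np.float64(-0.847)]
[0.113, 0.03, 0.076] [0, 0, np.float64(-0.847)]
[0.107, 0.046, 0.076] [0, 0, np.float64(-0.847)]
[0.099, 0.062, 0.076] [0, 0, np.float64(-0.847)]
[0.089, 0.076, 0.076] [0, 0, np.float64(-0.847)]
[0.077, 0.088, 0.076] [0, 0, np.float64(-0.847)]
[0.063, 0.098, 0.076] [0, 0, np.float64(-0.847)]
[0.048, 0.106, 0.076] [0, 0, np.float64(-0.847)]
[0.031, 0.112, 0.076] [0, 0, np.float64(-0.847)]
```

Request:
drive_tool --moves '[[-1,[0.12,0,0.03],[0,0,-0.85]],[-1,[0.12,0.01,0.03],[0,0,-0.85]],[-1,[0.11,0.03,0.05],[0,0,-0.85]],[-1,[0.11,0.05,0.08],[0,0,-0.85]],[-1,[0.1,0.06,0.08],[0,0,-0.85]],[-1,[0.09,0.08,0.09],[0,0,-0.85]],[-1,[0.08,0.09,0.1],[0,0,-0.85]],[-1,[0.06,0.1,0.1],[0,0,-0.85]],[-1,[0.05,0.1,0.1],[0,0,-0.84]],[-1,[0.03,0.11,0.1],[0,0,-0.84]],[-1,[0,0,0],[0,0,0]],[-1,[0,0,0],[0,0,0]]]'

```text
clock: 9.8
position: [0.4791, -0.0076, 0.1917]
orientation: [-0.203, 0.979, -0.0, 0.0]
contact_force: [-0.2, 1.1, -1.9]
finger_gap: 0.365
grip_force: 50.5
```

Run:
```python
from h import *
st();plan((.4787,-.0078,.176),203.5,n=2)
```

```text
t 9.8 p [ 0.4791 -0.0076  0.1917] hd -156.54 zax [ 1.e-04 -1.e-04 -1.e+00] q [-0.171 -0.281  1.986 -0.     1.437 -2.152] F [-0.2  1.1 -1.9] gap 0.365 grip 50.5
plan n 2 d [-0.0004 -0.0002 -0.0157] dh 360.04
[0.003, 0.0, 0.131] [0, 0, np.float64(-18.002)]
[-0.003, -0.0, 0.131] [0, 0, np.float64(-18.002)]
```

Request:
drive_tool --moves '[[-1,[0,0,0.1],[0,0,0]],[-1,[0,0,0.1],[0,0,0]],[-1,[0,0,0.1],[0,0,0]],[-1,[0,0,0.08],[0,0,0]],[-1,[0,0,0],[0,0,0]]]'

```text
clock: 10.42
position: [0.4786, -0.0081, 0.1682]
orientation: [-0.204, 0.979, 0.0, -0.001]
contact_force: [-0.1, 0.2, -1.9]
finger_gap: 0.366
grip_force: 50.5
```

Request:
drive_tool --moves '[[-1,[0,0,0.08],[0,0,0]],[-1,[0,0,0.08],[0,0,0]],[-1,[0,0,0],[0,0,0]]]'

```text
clock: 10.8
position: [0.4809, -0.0088, 0.165]
orientation: [-0.204, 0.979, -0.001, 0.002]
contact_force: [-8.3, -0.3, 20.3]
finger_gap: 0.364
grip_force: 53.7
```

Request:
drive_tool --moves '[[-1,[0.025,0.01,0],[0,0,0]],[-1,[0,0,0],[0,0,0]]]'

```text
clock: 11.05
position: [0.4801, -0.0089, 0.165]
orientation: [-0.204, 0.979, -0.002, 0.003]
contact_force: [-4.4, -0.1, 17.4]
finger_gap: 0.366
grip_force: 53.3
```

Run:
```python
from h import *
st(); print(get_state()['torque'])
```

```text
t 11.05 p [ 0.4801 -0.0089  0.165 ] hd -156.48 zax [ 0.0074 -0.0019 -1.    ] q [-1.730e-01 -2.600e-01  2.015e+00 -1.000e-03  1.379e+00 -2.154e+00] F [-4.4 -0.1 17.4] gap 0.366 grip 53.3
[-0.06670323  0.8922609   0.00833563]
```

Request:
drive_tool --moves '[[-1,[0.025,0.01,0],[0,0,0]],[-1,[0,0,0],[0,0,0]]]'

```text
clock: 11.3
position: [0.4795, -0.009, 0.165]
orientation: [-0.204, 0.979, -0.002, 0.005]
contact_force: [-1.3, -1.4, 14.1]
finger_gap: 0.365
grip_force: 52.9
```

Request:
drive_tool --moves '[[-1,[0,0,0],[0,0,0.3]],[-1,[0,0,0],[0,0,0.3]],[-1,[0,0,0],[0,0,0]]]'

```text
clock: 11.68
position: [0.4791, -0.0088, 0.1649]
orientation: [-0.152, 0.988, -0.001, 0.004]
contact_force: [-2.3, 0.2, 14.8]
finger_gap: 0.362
grip_force: 53.0
```

Run:
```python
from h import *
st(); print(get_state()['torque'])
```

```text
t 11.68 p [ 0.4791 -0.0088  0.1649] hd -162.49 zax [ 0.0089 -0.0016 -1.    ] q [-0.174 -0.264  2.018  0.     1.379 -2.05 ] F [-2.3  0.2 14.8] gap 0.362 grip 53.0
[0.03440167 0.44705979 0.03512011]
```

Request:
drive_tool --moves '[[-1,[0.013,0.023,0],[0,0,-0.25]],[-1,[0,0,0],[0,0,-0.25]],[-1,[0,0,0],[0,0,-0.25]],[-1,[0,0,0],[0,0,-0.25]],[-1,[0,0,0],[0,0,0]]]'

```text
clock: 12.3
position: [0.4788, -0.0089, 0.165]
orientation: [-0.238, 0.971, -0.004, 0.005]
contact_force: [0.3, -3.2, 12.7]
finger_gap: 0.363
grip_force: 52.6
```

Request:
drive_tool --moves '[[-1,[0,0,0],[0,0,-0.25]],[-1,[0,0,0],[0,0,-0.25]],[-1,[0,0,0],[0,0,0]]]'

```text
clock: 12.68
position: [0.4789, -0.009, 0.165]
orientation: [-0.28, 0.96, -0.004, 0.005]
contact_force: [1.6, -3.6, 12.8]
finger_gap: 0.367
grip_force: 52.6
```

Run:
```python
from h import *
st(); print(get_state()['torque']); c=cam('wrist'); save(c,'w4.png'); np.savez('pics/w4.npz',**c)
```

```text
t 12.68 p [ 0.4789 -0.009   0.165 ] hd -147.49 zax [ 0.0121 -0.0049 -0.9999] q [-0.173 -0.267  2.021 -0.003  1.376 -2.31 ] F [ 1.6 -3.6 12.8] gap 0.367 grip 52.6
[-0.93489906 -0.35946021 -0.06852356]
```

View pics/w4.png

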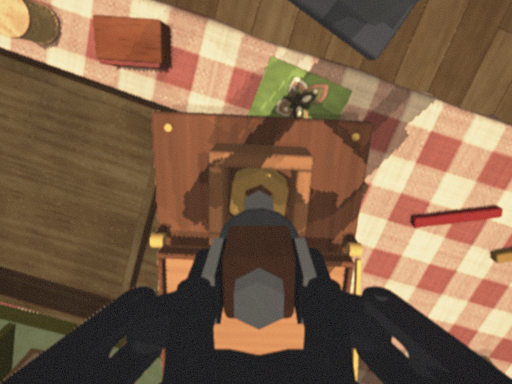

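Key still stands on the rim: tip at (260,192) in front of the shaded brass ring (230–290 px wide). I measure the ring against the tip here.

Run:
```python
from h import *
np.set_printoptions(precision=4,suppress=True)
c=dict(np.load('pics/w4.npz'));H,S,V=hsv(c)
print('S/H/V row 190'); 
for v in (175,182,190,198,205): print(v,[(int(H[v,u]),int(S[v,u]),int(V[v,u])) for u in range(226,296,6)])
print('col260',[(v,int(H[v,260]),int(S[v,260]),int(V[v,260])) for v in range(160,236,3)])
s=get_state(); p=np.array(s['position']); Rm=R.from_quat(s['orientation']).as_matrix()
for q in cnts((H>16)&(H<36)&(S>110)&(V>50),100,9000,[215,155,305,230]):
    P=(ray(c,q,.086)-p)@Rm; print('brass',q.min(0),q.max(0),'tool x',P[:,0].min(),P[:,0].max(),'y',P[:,1].min(),P[:,1].max())
print('socket exp tool',(np.array([.4787,-.0078,.086])-p)@Rm, proj(c,[.4787,-.0078,.086]))
g=c['img'][150:240,200:320]; cv2.imwrite('pics/w4k.png',cv2.resize(np.clip(g*1.5,0,255).astype(np.uint8),None,fx=6,fy=6,interpolation=cv2.INTER_CUBIC)[:,:,::-1])
```

```text
S/H/V row 190
175 [(11, 123, 83), (15, 100, 61), (19, 140, 109), (18, 133, 111), (18, 144, 117), (18, 145, 123), (19, 138, 120), (18, 148, 183), (19, 140, 104), (17, 142, 104), (11, 155, 99), (12, 139, 79)]
182 [(13, 139, 77), (13, 126, 91), (18, 137, 121), (17, 139, 123), (19, 141, 116), (18, 140, 124), (18, 134, 124), (18, 144, 117), (18, 140, 118), (18, 143, 112), (17, 130, 94), (12, 136, 79)]
190 [(10, 128, 82), (17, 137, 117), (18, 139, 119), (18, 135, 115), (11, 150, 61), (9, 91, 76), (9, 104, 71), (15, 151, 83), (18, 136, 122), (18, 143, 121), (19, 150, 121), (10, 139, 77)]
198 [(11, 120, 83), (18, 146, 122), (18, 137, 119), (19, 136, 105), (21, 28, 91), (20, 26, 88), (10, 25, 92), (8, 31, 91), (18, 139, 112), (17, 132, 124), (19, 135, 113), (15, 153, 80)]
205 [(13, 142, 77), (18, 145, 163), (18, 149, 120), (18, 110, 102), (8, 22, 92), (23, 24, 85), (15, 42, 86), (23, 23, 89), (19, 141, 137), (18, 143, 137), (17, 156, 95), (14, 132, 81)]
col260 [(160, 11, 123, 102), (163, 12, 134, 101), (166, 13, 139, 99), (169, 17, 141, 107), (172, 19, 138, 120), (175, 17, 139, 127), (178, 18, 137, 121), (181, 19, 137, 123), (184, 16, 132, 106), (187, 7, 124, 64), (190, 9, 79, 74), (193, 25, 17, 91), (196, 12, 29, 89), (199, 12, 27, 93), (202, 18, 28, 91), (205, 20, 26, 88), (208, 36, 20, 63), (211, 150, 4, 58), (214, 0, 9, 56), (217, 30, 14, 55), (220, 60, 14, 55), (223, 30, 19, 54), (226, 7, 98, 60), (229, 8, 114, 67), (232, 9, 137, 67), (235, 9, 116, 66)]
brass [229 168] [288 215] tool x -0.011012349482220955 0.02549226051605567 y -0.02025076274943609 0.02359420875895255
socket exp tool [0.0001 0.0019 0.079 ] [[258.5133 201.2135]]
```

View pics/w4k.png

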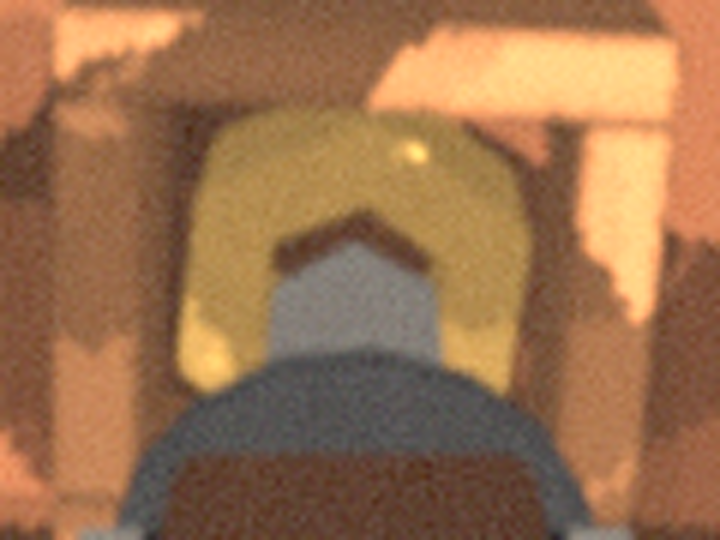

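Run:
```python
from h import *
c=capture('wrist'); T=np.linalg.inv(np.array(c['hand_eye']))
def row(x,z): p=T@[x,0,z,1]; return c['cy']+c['fy']*p[1]/p[2]
print('obs: tip189 collar 208,226 headtop? stubtopfront 282 stubtopback 329 headback ~331')
for L in (.075,.079,.082,.085,.09,.095,.105):
    print(L,*[round(row(x,L-z)) for x,z in ((.0115,0),(.0115,.06),(.023,.070),(.023,.076),(.016,.076),(.016,.112),(.0115,.112),(.0115,.122),(-.0115,.122),(-.016,.112))])
```

```text
obs: tip189 collar 208,226 headtop? stubtopfront 282 stubtopback 329 headback ~331
0.075 188 221 207 211 225 263 274 290 343 333
0.079 187 218 204 208 222 258 268 283 335 326
0.082 185 216 202 206 219 254 264 278 329 321
0.085 184 214 200 204 217 251 260 274 324 316
0.09 182 211 197 201 213 245 254 267 315 309
0.095 181 208 195 198 210 240 249 260 308 302
0.105 177 202 189 192 204 230 239 249 293 289
```

The picture shows the hole's front edge about 5 px ahead of the bar: the tip is about 2.5 mm too far back (tool −x) and about 6° off. Lift, shift, try again.

Request:
drive_tool --moves '[[-1,[0,0,-0.14],[0,0,0]],[-1,[0.042,0.01,0],[0,0,0.35]],[-1,[0,0,0],[0,0,0.35]],[-1,[0,0,0.07],[0,0,0]],[-1,[0,0,0.07],[0,0,0]],[-1,[0,0,0.05],[0,0,0]],[-1,[0,0,0],[0,0,0]]]'

```text
clock: 13.65
position: [0.4759, -0.0083, 0.1645]
orientation: [-0.221, 0.975, -0.001, 0.004]
contact_force: [-4.5, 0.2, 29.1]
finger_gap: 0.361
grip_force: 55.3
```

Run:
```python
from h import *
st(); print(get_state()['torque'])
```

```text
t 13.65 p [ 0.4759 -0.0083  0.1645] hd -154.41 zax [ 9.2e-03 -9.0e-04 -1.0e+00] q [-1.740e-01 -2.730e-01  2.026e+00  1.000e-03  1.379e+00 -2.192e+00] F [-4.5  0.2 29.1] gap 0.361 grip 55.3
[0.20261977 1.42310141 0.01781337]
```

Request:
drive_tool --moves '[[-1,[0,0,-0.1],[0,0,0]],[-1,[0,0,-0.04],[0,0,0]],[-1,[0,0,0],[0,0,0]]]'

```text
clock: 14.02
position: [0.4737, -0.0085, 0.1655]
orientation: [-0.221, 0.975, -0.001, 0.002]
contact_force: [4.0, -1.8, 3.5]
finger_gap: 0.364
grip_force: 51.7
```

```bash
cat >> h.py <<'E'
def gap(c):
    H,S,V=hsv(c); o=[]
    for u in range(236,286,3):
        a=[v for v in range(170,206) if S[v,u]>115 and H[v,u]>15 and V[v,u]>95]   # brass
        g=[v for v in range(180,208) if S[v,u]<60]
        o.append((u,max([v for v in a if not g or v<g[0]],default=None),g[0] if g else None))
    return o
E
python3 - <<'E'
from h import *
st(); c=cam('wrist'); save(c,'w5.png'); np.savez('pics/w5.npz',**c)
print('w4',gap(dict(np.load('pics/w4.npz')))); print('w5',gap(c))
s=get_state(); p=np.array(s['position']); Rm=R.from_quat(s['orientation']).as_matrix()
H,S,V=hsv(c)
for q in cnts((H>15)&(H<36)&(S>110)&(V>90),100,9000,[215,155,305,230]):
    P=(ray(c,q,.086)-p)@Rm; print('brass',q.min(0),q.max(0),'tool x',P[:,0].min(),P[:,0].max(),'y',P[:,1].min(),P[:,1].max())
a=dict(np.load('pics/w4.npz'))['img'][150:240,200:320]; b=c['img'][150:240,200:320]
cv2.imwrite('pics/w5k.png',cv2.resize(np.clip(b*1.5,0,255).astype(np.uint8),None,fx=6,fy=6,interpolation=cv2.INTER_CUBIC)[:,:,::-1])
E
```

```text
t 14.03 p [ 0.4737 -0.0085  0.1655] hd -154.45 zax [ 0.0048 -0.0014 -1.    ] q [-1.750e-01 -2.760e-01  2.027e+00 -1.000e-03  1.386e+00 -2.191e+00] F [ 4.  -1.8  3.5] gap 0.364 grip 51.7
w4 [(236, 205, None), (239, 205, None), (242, 205, None), (245, 197, 203), (248, 188, 196), (251, 187, 194), (254, 186, 193), (257, 185, 191), (260, 184, 191), (263, 185, 193), (266, 188, 194), (269, 190, 196), (272, 196, 201), (275, 205, None), (278, 205, None), (281, 205, None), (284, 205, None)]
w5 [(236, 205, None), (239, 205, None), (242, 205, None), (245, 194, 198), (248, 192, 195), (251, 191, 194), (254, 190, 192), (257, 189, 191), (260, 189, 191), (263, 190, 193), (266, 192, 194), (269, 194, 196), (272, 195, 199), (275, 205, None), (278, 205, None), (281, 205, None), (284, None, None)]
brass [226 174] [282 220] tool x -0.014980101984073142 0.02116821356560636 y -0.022602174007247094 0.019678032686930035
```

View pics/w5k.png

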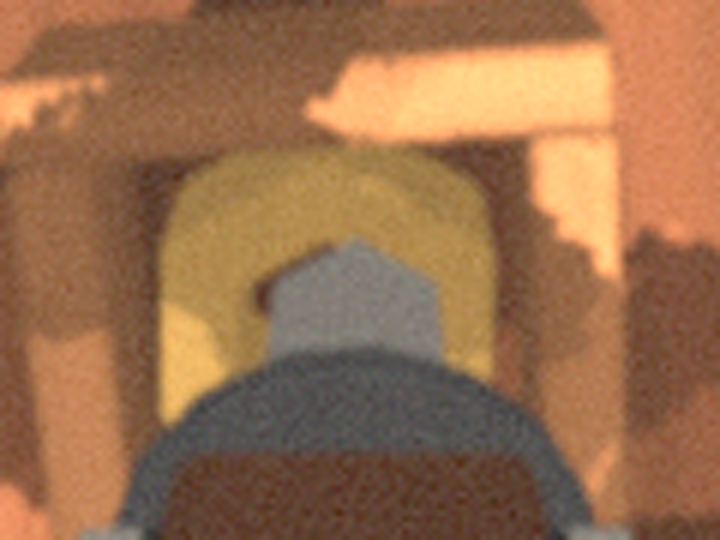

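Now the key sits right of the hole by ~4.7 px (3.2 mm) and slightly too far forward. The key tilts ~2° in hand, tip offset about (−3, +1.7) mm in tool axes. Correct by x −1.7 mm, y −3.2 mm.

Request:
drive_tool --moves '[[-1,[0,0,-0.08],[0,0,0]],[-1,[-0.028,-0.053,0],[0,0,-0.1]],[-1,[0,0,0],[0,0,0]],[-1,[0,0,0.08],[0,0,0]],[-1,[0,0,0.08],[0,0,0]],[-1,[0,0,0.04],[0,0,0]],[-1,[0,0,0],[0,0,0]]]'

```text
clock: 14.95
position: [0.4776, -0.0096, 0.1641]
orientation: [-0.229, 0.973, -0.0, 0.003]
contact_force: [-5.3, 3.8, 25.1]
finger_gap: 0.365
grip_force: 55.2
```

Run:
```python
from h import *
st(); print(get_state()['torque'])
```

```text
t 14.95 p [ 0.4776 -0.0096  0.1641] hd -153.47 zax [ 0.0059  0.0014 -1.    ] q [-1.770e-01 -2.650e-01  2.020e+00  2.000e-03  1.381e+00 -2.212e+00] F [-5.3  3.8 25.1] gap 0.365 grip 55.2
[0.91374586 1.52191222 0.02812323]
```

Request:
drive_tool --moves '[[-1,[0,0,-0.03],[0,0,0]],[-1,[0.01,0.018,0],[0,0,0]],[-1,[0,0,0],[0,0,0.3]],[-1,[0,0,0],[0,0,-0.6]],[-1,[0.015,0,0],[0,0,0.3]],[-1,[0,0.015,0],[0,0,0]],[-1,[-0.015,0,0],[0,0,0]],[-1,[-0.015,0,0],[0,0,0]],[-1,[0,-0.015,0],[0,0,0]],[-1,[0,-0.015,0],[0,0,0]],[-1,[0.015,0,0],[0,0,0]],[-1,[0,0,0],[0,0,0]]]'

```text
clock: 16.45
position: [0.4772, -0.01, 0.1642]
orientation: [-0.229, 0.973, -0.001, 0.004]
contact_force: [-0.8, 2.2, 16.4]
finger_gap: 0.366
grip_force: 54.0
```

Run:
```python
from h import *
st(); print(get_state()['torque']); c=cam('wrist'); save(c,'w6.png'); np.savez('pics/w6.npz',**c); print(gap(c))
s=get_state(); p=np.array(s['position']); Rm=R.from_quat(s['orientation']).as_matrix()
H,S,V=hsv(c)
for q in cnts((H>15)&(H<36)&(S>110)&(V>90),100,9000,[215,155,305,230]):
    P=(ray(c,q,.086)-p)@Rm; print('brass',q.min(0),q.max(0),'tool x',P[:,0].min(),P[:,0].max(),'y',P[:,1].min(),P[:,1].max())
for v in (198,202,205): 
  g=[u for u in range(230,290) if S[v,u]<60]; print(v,g[0],g[-1],[int(S[v,u]) for u in range(g[0]-8,g[0]+2)],[int(S[v,u]) for u in range(g[-1]-1,g[-1]+9)])
```

```text
t 16.45 p [ 0.4772 -0.01    0.1642] hd -153.47 zax [ 7.2e-03  5.0e-04 -1.0e+00] q [-1.780e-01 -2.680e-01  2.022e+00  2.000e-03  1.380e+00 -2.212e+00] F [-0.8  2.2 16.4] gap 0.366 grip 54.0
[0.51461329 0.43346109 0.01147566]
[(236, 205, None), (239, 205, None), (242, 205, None), (245, 200, None), (248, 191, 193), (251, 190, 192), (254, 188, 190), (257, 186, 189), (260, 185, 188), (263, 186, 189), (266, 188, 191), (269, 190, 192), (272, 192, 194), (275, 205, None), (278, 205, None), (281, 205, None), (284, 205, None)]
brass [229 171] [286 216] tool x -0.01122859148013787 0.0236870878168831 y -0.020152011562652686 0.02236347966870385
198 246 273 [143, 135, 141, 135, 143, 129, 136, 113, 57, 30] [23, 40, 82, 131, 141, 138, 145, 137, 146, 142]
202 247 273 [147, 143, 133, 146, 148, 135, 104, 60, 22, 26] [29, 33, 68, 122, 143, 139, 141, 133, 130, 144]
205 246 273 [145, 144, 134, 148, 139, 144, 122, 89, 39, 17] [15, 25, 62, 121, 150, 134, 139, 153, 138, 135]
```

Run:
```python
from h import *
for n in ('w4','w5','w6'):
    c=dict(np.load(f'pics/{n}.npz'));H,S,V=hsv(c)
    for u in (252,260,268): print(n,u,[(v,int(H[v,u]),int(S[v,u]),int(V[v,u])) for v in range(182,198)])
g=dict(np.load('pics/w6.npz'))['img'][150:270,200:320]; cv2.imwrite('pics/w6k.png',cv2.resize(np.clip(g*1.5,0,255).astype(np.uint8),None,fx=5,fy=5,interpolation=cv2.INTER_CUBIC)[:,:,::-1])
```

```text
w4 252 [(182, 17, 144, 119), (183, 17, 137, 123), (184, 18, 135, 123), (185, 19, 138, 122), (186, 18, 135, 121), (187, 17, 141, 101), (188, 13, 137, 80), (189, 6, 105, 68), (190, 14, 108, 66), (191, 11, 145, 65), (192, 10, 93, 71), (193, 9, 65, 75), (194, 10, 36, 84), (195, 15, 24, 85), (196, 15, 17, 89), (197, 8, 23, 90)]
w4 260 [(182, 18, 148, 121), (183, 16, 137, 119), (184, 16, 132, 106), (185, 16, 134, 82), (186, 13, 135, 68), (187, 7, 124, 64), (188, 10, 117, 72), (189, 11, 130, 63), (190, 9, 79, 74), (191, 13, 42, 84), (192, 13, 26, 87), (193, 25, 17, 91), (194, 21, 20, 90), (195, 16, 35, 94), (196, 12, 29, 89), (197, 20, 27, 85)]
w4 268 [(182, 18, 144, 117), (183, 18, 143, 118), (184, 18, 136, 122), (185, 17, 145, 118), (186, 18, 136, 118), (187, 19, 146, 117), (188, 18, 137, 117), (189, 17, 136, 101), (190, 15, 151, 83), (191, 10, 113, 68), (192, 5, 106, 70), (193, 9, 120, 66), (194, 7, 91, 73), (195, 10, 59, 78), (196, 17, 27, 86), (197, 15, 23, 87)]
w5 252 [(182, 18, 146, 117), (183, 18, 145, 120), (184, 18, 146, 119), (185, 18, 139, 121), (186, 19, 142, 122), (187, 17, 14
[... 1151 characters left out ...]
, 23, 89), (196, 13, 21, 87), (197, 15, 17, 90)]
w6 260 [(182, 18, 143, 118), (183, 19, 145, 116), (184, 18, 153, 117), (185, 18, 127, 122), (186, 18, 110, 111), (187, 16, 61, 101), (188, 16, 40, 96), (189, 5, 18, 87), (190, 17, 21, 86), (191, 26, 24, 84), (192, 14, 30, 92), (193, 20, 18, 83), (194, 18, 35, 88), (195, 14, 32, 88), (196, 10, 17, 92), (197, 16, 35, 81)]
w6 268 [(182, 18, 135, 128), (183, 18, 148, 121), (184, 18, 140, 118), (185, 16, 139, 117), (186, 19, 143, 118), (187, 17, 138, 118), (188, 17, 146, 117), (189, 18, 138, 122), (190, 16, 120, 113), (191, 19, 69, 100), (192, 14, 42, 91), (193, 5, 17, 92), (194, 11, 31, 90), (195, 23, 24, 85), (196, 19, 23, 88), (197, 23, 23, 87)]
```

In w6 the bar fills the hole outline with no brown gap: it stands in the mouth, wedged by tilt in the pinch. Ease the pressure, loosen the fingers slightly so it can right itself and drop.

Request:
drive_tool --moves '[[-1,[0,0,-0.05],[0,0,0]],[-0.2,[0,0,0],[0,0,0]],[-0.16,[0,0,0],[0,0,0]],[-0.16,[0,0,0],[0,0,0]],[-0.16,[0,0,0],[0,0,0]]]'

```text
clock: 17.12
position: [0.474, -0.0102, 0.1617]
orientation: [-0.229, 0.973, 0.0, -0.001]
contact_force: [-0.4, 0.6, -0.6]
finger_gap: 0.416
grip_force: 0.1
```

Run:
```python
from h import *
st(); print(get_state()['torque']); c=cam('wrist'); save(c,'w7.png'); np.savez('pics/w7.npz',**c); print(gap(c))
H,S,V=hsv(c); print([(v,int(S[v,260]),int(V[v,260])) for v in range(180,340,4)])
g=c['img'][150:350,190:330]; cv2.imwrite('pics/w7k.png',cv2.resize(np.clip(g*1.5,0,255).astype(np.uint8),None,fx=3,fy=3,interpolation=cv2.INTER_CUBIC)[:,:,::-1])
```

```text
t 17.12 p [ 0.474  -0.0102  0.1617] hd -153.48 zax [-1.2e-03  2.0e-04 -1.0e+00] q [-0.179 -0.267  2.026 -0.     1.384 -2.212] F [-0.4  0.6 -0.6] gap 0.416 grip 0.1
[-0.02629285 -0.06386527  0.07780282]
[(236, 205, None), (239, 205, None), (242, 205, None), (245, 197, 199), (248, 196, 197), (251, 194, 196), (254, 192, 194), (257, 190, 193), (260, 191, 194), (263, 193, 195), (266, 194, 197), (269, 196, 198), (272, 203, None), (275, 205, None), (278, 205, None), (281, 205, None), (284, 201, None)]
[(180, 140, 111), (184, 129, 117), (188, 136, 122), (192, 113, 108), (196, 28, 92), (200, 27, 86), (204, 21, 84), (208, 24, 86), (212, 15, 66), (216, 9, 54), (220, 21, 60), (224, 9, 57), (228, 15, 52), (232, 185, 58), (236, 122, 65), (240, 149, 58), (244, 122, 65), (248, 143, 59), (252, 121, 63), (256, 138, 63), (260, 122, 65), (264, 106, 70), (268, 115, 73), (272, 148, 69), (276, 140, 60), (280, 20, 88), (284, 25, 91), (288, 26, 87), (292, 27, 93), (296, 27, 93), (300, 28, 92), (304, 25, 91), (308, 22, 92), (312, 24, 95), (316, 24, 96), (320, 27, 96), (324, 27, 96), (328, 27, 95), (332, 22, 91), (336, 140, 207)]
```

View pics/w7k.png

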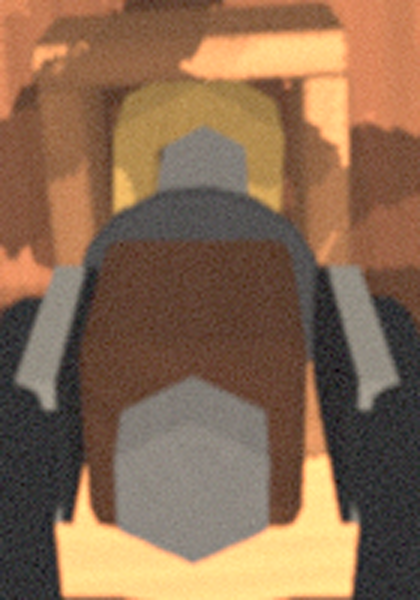

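The released key stands on the rim, overlapping it in front by ~1–2 mm and ~1 mm to the right; pressing had bent the arm ~3 mm in +x. So re-grip, lift 4 mm, measure unloaded, and press lightly from then on.

Request:
drive_tool --moves '[[-0.16,[0,0,-0.04],[0,0,0]],[-1,[0,0,0],[0,0,0]],[-1,[0,0,0],[0,0,0]],[-1,[0,0,0],[0,0,0]],[-1,[0,0,-0.07],[0,0,0]],[-1,[0,0,0],[0,0,0]]]' --force 50

```text
clock: 17.92
position: [0.4742, -0.0102, 0.1687]
orientation: [-0.229, 0.973, 0.0, -0.0]
contact_force: [0.5, -0.4, -1.9]
finger_gap: 0.37
grip_force: 52.0
```

```bash
cat >> h.py <<'E'
def align(fn):
    s=get_state(); p=np.array(s['position']); Rm=R.from_quat(s['orientation']).as_matrix()
    c=cam('wrist'); save(c,fn+'.png'); np.savez(f'pics/{fn}.npz',**c); H,S,V=hsv(c)
    T=lambda uv,z:(ray(c,uv,z)-p)@Rm
    br=(H>14)&(H<36)&(S>105)&(V>88)
    q=cnts(br,100,9000,[205,150,315,232])[0]
    apex=q[:,1].min()
    w=q[q[:,1]<206]; print('ring rows',apex,'cols',w[:,0].min(),w[:,0].max(),'cx',(w[:,0].min()+w[:,0].max())/2)
    ring=T(q,.086); print('ring tool x max',ring[:,0].max().round(4),'y',ring[:,1].min().round(4),ring[:,1].max().round(4))
    rows=[]
    for v in range(180,212):
        g=[u for u in range(238,284) if S[v,u]<60 and V[v,u]>72]
        if g: rows.append((v,g[0],g[-1]))
    print('bar',rows[:14])
    print('col260 V',[(v,int(S[v,260]),int(V[v,260])) for v in range(182,196)])
    return c,p,Rm,T
E
python3 - <<'E'
from h import *
st(); c,p,Rm,T=align('w8')
H,S,V=hsv(c); print([(v,int(S[v,259]),int(V[v,259])) for v in range(196,340,3)])
w=dict(np.load('pics/w3.npz'));H,S,V=hsv(w)
q=cnts((H>14)&(H<36)&(S>105)&(V>88),800,9000)[0]; P=ray(w,q,.086)[:,:2]-[.4787,-.0078]
for a in range(54,54+180,30):
    d=P@[np.cos(np.radians(a)),np.sin(np.radians(a))]; print(a,(d.min()*1e3).round(1),(d.max()*1e3).round(1))
E
```

```text
t 17.93 p [ 0.4742 -0.0102  0.1687] hd -153.48 zax [-4.e-04  2.e-04 -1.e+00] q [-0.179 -0.274  2.019  0.     1.396 -2.212] F [ 0.5 -0.4 -1.9] gap 0.37 grip 52.0
ring rows 173 cols 228 284 cx 256.0
ring tool x max 0.021 y -0.0214 0.0213
bar [(191, 256, 260), (192, 254, 261), (193, 253, 263), (194, 250, 265), (195, 248, 267), (196, 246, 269), (197, 246, 270), (198, 245, 271), (199, 245, 271), (200, 245, 271), (201, 245, 271), (202, 245, 271), (203, 245, 271), (204, 245, 272)]
col260 V [(182, 142, 117), (183, 145, 121), (184, 139, 117), (185, 144, 117), (186, 135, 121), (187, 138, 120), (188, 136, 124), (189, 133, 115), (190, 107, 110), (191, 52, 93), (192, 25, 91), (193, 20, 89), (194, 20, 88), (195, 22, 94)]
[(196, 21, 86), (199, 20, 91), (202, 18, 85), (205, 23, 87), (208, 17, 90), (211, 13, 57), (214, 13, 58), (217, 18, 57), (220, 9, 56), (223, 17, 60), (226, 24, 54), (229, 106, 70), (232, 131, 64), (235, 132, 60), (238, 136, 62), (241, 148, 62), (244, 129, 65), (247, 107, 69), (250, 120, 64), (253, 135, 64), (256, 126, 65), (259, 146, 63), (262, 133, 67), (265, 116, 68), (268, 143, 68), (271, 103, 72), (274, 17, 88), (277, 39, 86), (280, 29, 87), (283, 23, 87), (286, 26, 87), (289, 24, 95), (292, 22, 94), (295, 16, 97), (298, 35, 94), (301, 35, 95), (304, 24, 95), (307, 19, 95), (310, 29, 98), (313, 32, 95), (316, 26, 97), (319, 30, 95), (322, 21, 95), (325, 20, 88), (328, 29, 97), (331, 43, 102), (334, 146, 222), (337, 145, 218)]
54 -110.3 77.9
84 -147.4 -14.8
114 -185.9 -77.3
144 -220.8 -55.3
174 -197.1 -13.5
204 -150.0 43.8
```

Request:
drive_tool --moves '[[-1,[0,-0.027,0],[0,0,0]],[-1,[0,0,0.05],[0,0,0]],[-1,[0,0,0.05],[0,0,0]],[-1,[0,0,0],[0,0,0]]]'

```text
clock: 18.48
position: [0.4756, -0.0117, 0.1648]
orientation: [-0.229, 0.973, -0.0, 0.0]
contact_force: [-2.2, 0.2, 7.3]
finger_gap: 0.362
grip_force: 53.1
```

Request:
drive_tool --moves '[[-1,[-0.012,0,0],[0,0,0]],[-1,[0,0,0],[0,0,0]]]'

```text
clock: 18.73
position: [0.4759, -0.0116, 0.1647]
orientation: [-0.229, 0.973, -0.0, -0.0]
contact_force: [-3.8, 0.8, 6.7]
finger_gap: 0.359
grip_force: 53.1
```

Request:
drive_tool --moves '[[-1,[-0.012,0,0],[0,0,0]],[-1,[0,0,0],[0,0,0]]]'

```text
clock: 18.98
position: [0.4762, -0.0114, 0.1647]
orientation: [-0.229, 0.973, -0.0, -0.001]
contact_force: [-5.5, -0.2, 8.1]
finger_gap: 0.367
grip_force: 53.1
```

Request:
drive_tool --moves '[[-1,[-0.012,0,0],[0,0,0]],[-1,[0,0,0],[0,0,0]]]'

```text
clock: 19.23
position: [0.4768, -0.0112, 0.1646]
orientation: [-0.229, 0.973, -0.0, -0.001]
contact_force: [-5.4, -1.1, 7.6]
finger_gap: 0.365
grip_force: 53.2
```

Run:
```python
from h import *
st(); c,p,Rm,T=align('w9')
H,S,V=hsv(c)
for u in (248,252,256,260,264,268): print(u,[(v,int(H[v,u]),int(S[v,u]),int(V[v,u])) for v in range(184,199)])
a=c['img'][150:240,200:320]; b=dict(np.load('pics/w8.npz'))['img'][150:240,200:320]
k=lambda g:cv2.resize(np.clip(g*1.6,0,255).astype(np.uint8),None,fx=3.3,fy=3.3,interpolation=cv2.INTER_CUBIC)
ims=[k(dict(np.load(f'pics/{n}.npz'))['img'][150:240,200:320]) for n in('w4','w6','w8','w9')]
cv2.imwrite('pics/cmp.png',np.vstack([np.hstack(ims[:2]),np.hstack(ims[2:])])[:,:,::-1])
```

```text
t 19.23 p [ 0.4768 -0.0112  0.1646] hd -153.47 zax [-0.0017 -0.0013 -1.    ] q [-1.790e-01 -2.620e-01  2.017e+00 -2.000e-03  1.388e+00 -2.212e+00] F [-5.4 -1.1  7.6] gap 0.365 grip 53.2
ring rows 173 cols 231 287 cx 259.0
ring tool x max 0.022 y -0.0194 0.0232
bar [(189, 258, 258), (190, 256, 261), (191, 255, 263), (192, 252, 264), (193, 251, 266), (194, 249, 268), (195, 247, 270), (196, 246, 271), (197, 246, 271), (198, 245, 271), (199, 245, 271), (200, 245, 271), (201, 245, 272), (202, 245, 272)]
col260 V [(182, 135, 119), (183, 140, 122), (184, 141, 119), (185, 139, 121), (186, 139, 117), (187, 133, 121), (188, 112, 114), (189, 68, 101), (190, 28, 91), (191, 28, 92), (192, 26, 88), (193, 21, 87), (194, 22, 91), (195, 20, 88)]
248 [(184, 17, 135, 119), (185, 18, 142, 117), (186, 18, 133, 119), (187, 18, 137, 119), (188, 18, 137, 117), (189, 18, 149, 115), (190, 18, 146, 115), (191, 19, 149, 115), (192, 18, 132, 118), (193, 17, 108, 106), (194, 17, 70, 99), (195, 16, 36, 91), (196, 17, 27, 85), (197, 18, 14, 90), (198, 12, 28, 90)]
252 [(184, 19, 142, 122), (185, 18, 148, 119), (186
[... 769 characters left out ...]
, 22, 91), (195, 17, 20, 88), (196, 13, 25, 90), (197, 20, 25, 90), (198, 19, 25, 82)]
264 [(184, 18, 148, 133), (185, 18, 142, 129), (186, 18, 139, 123), (187, 18, 142, 120), (188, 18, 142, 117), (189, 18, 147, 116), (190, 17, 119, 111), (191, 15, 76, 101), (192, 23, 34, 89), (193, 17, 26, 87), (194, 17, 20, 90), (195, 17, 25, 90), (196, 13, 27, 86), (197, 11, 31, 90), (198, 15, 23, 88)]
268 [(184, 19, 141, 119), (185, 18, 137, 121), (186, 18, 141, 121), (187, 18, 142, 120), (188, 18, 147, 113), (189, 18, 146, 119), (190, 16, 137, 123), (191, 18, 147, 118), (192, 19, 123, 120), (193, 15, 93, 107), (194, 20, 56, 91), (195, 11, 30, 95), (196, 20, 26, 89), (197, 17, 26, 88), (198, 21, 21, 87)]
```

View pics/cmp.png

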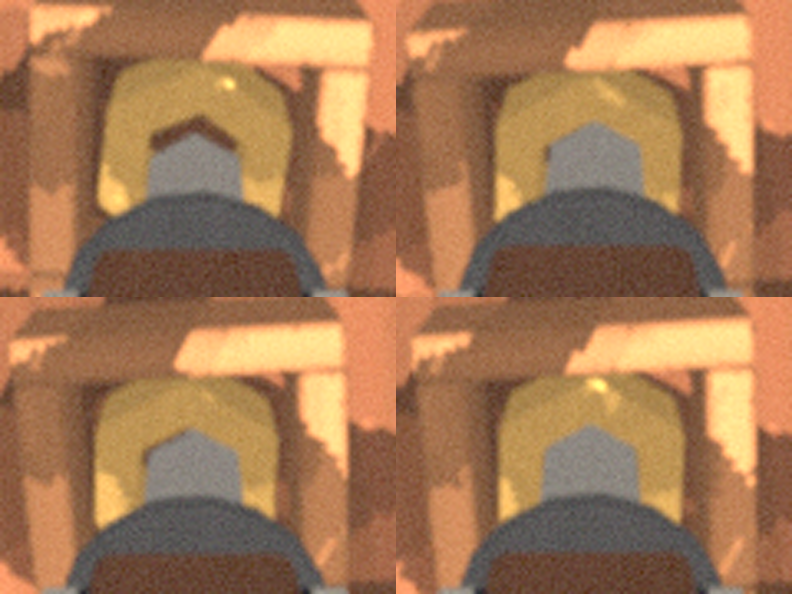

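Comparison: in w4 the tip was too far back (6 px brown gap in front), in w9 lateral is centred (259 vs 258.5) but the tip overlaps the front rim, dragged by friction. I lift clear and re-measure numerically.

Request:
drive_tool --moves '[[-1,[0,0,-0.08],[0,0,0]],[-1,[0,0,0],[0,0,0]],[-1,[0,0,0.04],[0,0,0]],[-1,[0,0,0],[0,0,0]]]'

```text
clock: 19.77
position: [0.4769, -0.0107, 0.1646]
orientation: [-0.229, 0.973, 0.0, -0.0]
contact_force: [0.2, -0.2, -1.2]
finger_gap: 0.364
grip_force: 51.9
```

```bash
cat >> h.py <<'E'
def edges(c,us=range(242,278,3)):
    """per column: last brass row, number of brown rows, first grey row (and same along rows at the sides)"""
    H,S,V=hsv(c); o=[]
    for u in us:
        g=next((v for v in range(178,212) if S[v,u]<62),None)
        if g is None: continue
        b=[v for v in range(178,g) if V[v,u]<92 and S[v,u]>62]
        o.append((u,g,len(b)))
    print('col,grey,brown',o); o=[]
    for v in range(193,207,3):
        g=[u for u in range(236,286) if S[v,u]<62]; 
        if not g: continue
        o.append((v,g[0],sum(V[v,u]<92 for u in range(g[0]-8,g[0])),g[-1],sum(V[v,u]<92 for u in range(g[-1]+1,g[-1]+9))))
    print('row,L,brownL,R,brownR',o)
    br=(H>14)&(H<36)&(S>105)&(V>88); q=cnts(br,100,9000,[205,150,315,232])[0]; w=q[q[:,1]<206]
    print('ring top',q[:,1].min(),'cx',(w[:,0].min()+w[:,0].max())/2)
E
python3 - <<'E'
from h import *
for n in ('w4','w6','w8','w9'): print(n); edges(dict(np.load(f'pics/{n}.npz')))
st(); c=cam('wrist'); np.savez('pics/w10.npz',**c); print('w10'); edges(c)
E
```

```text
w4
col,grey,brown [(245, 203, 3), (248, 196, 6), (251, 194, 6), (254, 193, 6), (257, 191, 5), (260, 191, 6), (263, 193, 6), (266, 194, 5), (269, 196, 5), (272, 200, 0)]
row,L,brownL,R,brownR [(193, 253, np.int64(8), 264, np.int64(7)), (196, 248, np.int64(1), 269, np.int64(1)), (199, 246, np.int64(0), 271, np.int64(0)), (202, 246, np.int64(0), 272, np.int64(0)), (205, 245, np.int64(0), 272, np.int64(0))]
ring top 166 cx 258.5
w6
col,grey,brown [(242, 211, 1), (245, 208, 4), (248, 193, 0), (251, 192, 1), (254, 190, 0), (257, 188, 0), (260, 187, 0), (263, 189, 0), (266, 191, 0), (269, 192, 0), (272, 194, 0), (275, 211, 0)]
row,L,brownL,R,brownR [(193, 248, np.int64(0), 271, np.int64(0)), (196, 247, np.int64(2), 273, np.int64(0)), (199, 247, np.int64(1), 273, np.int64(0)), (202, 246, np.int64(0), 273, np.int64(0)), (205, 246, np.int64(0), 273, np.int64(0))]
ring top 171 cx 258.0
w8
col,grey,brown [(245, 198, 3), (248, 195, 1), (251, 194, 1), (254, 192, 1), (257, 191, 0), (260, 191, 0), (263, 193, 0), (266, 195, 0), (269, 196, 0), (272, 204, 0)]
row,L,brownL,R,brownR [(193, 253, np.int64(
[... 537 characters left out ...]
 (202, 245, np.int64(0), 272, np.int64(0)), (205, 245, np.int64(0), 272, np.int64(0))]
ring top 173 cx 259.0
t 19.77 p [ 0.4769 -0.0107  0.1646] hd -153.48 zax [-6.e-04  2.e-04 -1.e+00] q [-0.179 -0.263  2.017  0.     1.387 -2.212] F [ 0.2 -0.2 -1.2] gap 0.364 grip 51.9
w10
col,grey,brown [(245, 198, 1), (248, 195, 1), (251, 193, 0), (254, 192, 1), (257, 190, 0), (260, 190, 0), (263, 192, 0), (266, 194, 0), (269, 196, 0), (272, 202, 0)]
row,L,brownL,R,brownR [(193, 251, np.int64(0), 265, np.int64(0)), (196, 246, np.int64(1), 270, np.int64(0)), (199, 246, np.int64(0), 271, np.int64(0)), (202, 245, np.int64(0), 272, np.int64(0)), (205, 245, np.int64(0), 272, np.int64(0))]
ring top 172 cx 258.0
```

Request:
drive_tool --moves '[[-1,[0,0,-0.04],[0,0,0]],[-1,[-0.04,-0.004,0],[0,0,0]],[-1,[0,0,0],[0,0,0]],[-1,[0,0,0.04],[0,0,0]],[-1,[0,0,0.03],[0,0,0]],[-1,[0,0,0.03],[0,0,0]],[-1,[0,0,0],[0,0,0]]]'

```text
clock: 20.7
position: [0.4801, -0.0099, 0.165]
orientation: [-0.229, 0.973, -0.0, 0.001]
contact_force: [-5.3, 0.7, 12.5]
finger_gap: 0.367
grip_force: 53.9
```

Run:
```python
from h import *
st(); c=cam('wrist'); np.savez('pics/w11.npz',**c); edges(c)
```

```text
t 20.7 p [ 0.4801 -0.0099  0.165 ] hd -153.47 zax [ 1.6e-03 -1.0e-04 -1.0e+00] q [-0.176 -0.256  2.011  0.     1.385 -2.21 ] F [-5.3  0.7 12.5] gap 0.367 grip 53.9
col,grey,brown [(245, 200, 0), (248, 194, 4), (251, 193, 4), (254, 191, 4), (257, 189, 4), (260, 189, 4), (263, 191, 5), (266, 192, 4), (269, 194, 4), (272, 198, 4)]
row,L,brownL,R,brownR [(193, 249, np.int64(3), 268, np.int64(4)), (196, 246, np.int64(0), 271, np.int64(0)), (199, 246, np.int64(0), 272, np.int64(0)), (202, 245, np.int64(0), 272, np.int64(0)), (205, 245, np.int64(0), 272, np.int64(0))]
ring top 167 cx 259.0
```

Request:
drive_tool --moves '[[-1,[0,0,-0.1],[0,0,0]],[-1,[0.023,0,0],[0,0,0]],[-1,[0,0,0],[0,0,0]],[-1,[0,0,0.04],[0,0,0]],[-1,[0,0,0.03],[0,0,0]],[-1,[0,0,0.02],[0,0,0]],[-1,[0,0,0],[0,0,0]]]'

```text
clock: 21.62
position: [0.478, -0.0105, 0.1621]
orientation: [-0.229, 0.973, 0.0, -0.0]
contact_force: [0.4, -0.1, -2.2]
finger_gap: 0.368
grip_force: 51.9
```

Run:
```python
from h import *
st(); c=cam('wrist'); np.savez('pics/w12.npz',**c); edges(c)
```

```text
t 21.62 p [ 0.478  -0.0105  0.1621] hd -153.48 zax [-4.e-04  1.e-04 -1.e+00] q [-0.178 -0.257  2.018  0.     1.382 -2.211] F [ 0.4 -0.1 -2.2] gap 0.368 grip 51.9
col,grey,brown [(245, 198, 1), (248, 195, 1), (251, 193, 0), (254, 192, 0), (257, 190, 0), (260, 190, 0), (263, 192, 1), (266, 193, 0), (269, 195, 0), (272, 201, 0)]
row,L,brownL,R,brownR [(193, 251, np.int64(1), 266, np.int64(0)), (196, 246, np.int64(0), 270, np.int64(1)), (199, 245, np.int64(0), 271, np.int64(0)), (202, 245, np.int64(0), 272, np.int64(0)), (205, 245, np.int64(0), 272, np.int64(0))]
ring top 171 cx 259.0
```

It dropped in (z 0.1621, no load). Descend.

Request:
drive_tool --moves '[[-1,[0,0,0.05],[0,0,0]],[-1,[0,0,0.05],[0,0,0]],[-1,[0,0,0.05],[0,0,0]],[-1,[0,0,0],[0,0,0]]]'

```text
clock: 22.18
position: [0.4778, -0.0105, 0.1528]
orientation: [-0.229, 0.973, 0.0, -0.0]
contact_force: [-0.5, -0.8, -2.1]
finger_gap: 0.365
grip_force: 51.9
```

Request:
drive_tool --moves '[[-1,[0,0,0.05],[0,0,0]],[-1,[0,0,0.05],[0,0,0]],[-1,[0,0,0.05],[0,0,0]],[-1,[0,0,0.05],[0,0,0]],[-1,[0,0,0.05],[0,0,0]],[-1,[0,0,0],[0,0,0]]]'

```text
clock: 22.92
position: [0.4782, -0.0106, 0.1389]
orientation: [-0.229, 0.973, -0.0, -0.0]
contact_force: [-1.7, -0.7, 2.8]
finger_gap: 0.364
grip_force: 52.4
```

Request:
drive_tool --moves '[[-0.1,[0,0,-0.02],[0,0,0]],[-0.1,[0,0,0],[0,0,0]],[-0.1,[0,0,0],[0,0,0]],[-0.1,[0,0,0],[0,0,0]]]'

```text
clock: 23.42
position: [0.4781, -0.0105, 0.1395]
orientation: [-0.229, 0.973, -0.0, 0.0]
contact_force: [0.0, 0.6, -0.2]
finger_gap: 0.451
grip_force: 0.0
```

Run:
```python
from h import *
st(); c=cam('wrist'); np.savez('pics/w13.npz',**c)
H,S,V=hsv(c); print([(v,int(H[v,259]),int(S[v,259]),int(V[v,259])) for v in range(180,345,2)])
q=np.array(c['K']); 
for v in range(260,330,10): 
  g=[u for u in range(215,300) if S[v,u]<60 and V[v,u]>78]; print(v,g[:1],g[-1:])
```

```text
t 23.43 p [ 0.4781 -0.0105  0.1395] hd -153.48 zax [ 2.e-04  0.e+00 -1.e+00] q [-0.178 -0.234  2.038  0.     1.338 -2.211] F [ 0.   0.6 -0.2] gap 0.451 grip 0.0
[(180, 14, 137, 132), (182, 18, 148, 165), (184, 18, 144, 145), (186, 16, 136, 124), (188, 18, 142, 122), (190, 18, 130, 126), (192, 19, 142, 122), (194, 18, 142, 126), (196, 17, 142, 122), (198, 17, 74, 100), (200, 12, 14, 90), (202, 9, 21, 84), (204, 10, 17, 89), (206, 23, 23, 87), (208, 17, 21, 85), (210, 25, 25, 61), (212, 160, 14, 55), (214, 60, 9, 60), (216, 60, 9, 55), (218, 15, 10, 52), (220, 0, 17, 59), (222, 75, 10, 51), (224, 174, 22, 59), (226, 0, 9, 58), (228, 13, 102, 65), (230, 13, 136, 62), (232, 10, 120, 68), (234, 9, 126, 65), (236, 7, 138, 61), (238, 10, 113, 63), (240, 10, 116, 68), (242, 13, 143, 64), (244, 10, 127, 62), (246, 10, 115, 60), (248, 8, 115, 69), (250, 8, 121, 63), (252, 11, 114, 67), (254, 8, 122, 67), (256, 13, 146, 63), (258, 12, 125, 63), (260, 12, 173, 65), (262, 13, 154, 63), (264, 14, 131, 70), (266, 11, 165, 65), (268, 11, 141, 67), (270, 9, 133, 65), (272, 11, 84, 73), (274, 16, 33, 85), (276, 10, 26, 88), (278, 14, 30, 92), (280, 15, 18, 84), (282, 18, 16, 81), (284, 21, 21, 87), (286, 13, 21, 85), (288, 19, 30, 92), (290, 18, 26, 100), (292, 11, 22, 93), (294, 15, 33, 92), (296, 11, 30, 94), (298, 13, 19, 95), (300, 6, 27, 96), (302, 21, 27, 96), (304, 13, 24, 95), (306, 19, 22, 94), (308, 7, 23, 98), (310, 9, 19, 96), (312, 18, 14, 94), (314, 13, 23, 98), (316, 17, 24, 96), (318, 13, 25, 93), (320, 15, 27, 93), (322, 13, 36, 99), (324, 19, 30, 93), (326, 21, 27, 95), (328, 12, 27, 95), (330, 18, 27, 95), (332, 12, 109, 155), (334, 13, 147, 222), (336, 13, 149, 223), (338, 13, 145, 221), (340, 13, 143, 223), (342, 13, 144, 222), (344, 13, 146, 224)]
260 [] []
270 [] []
280 [243] [273]
290 [236] [282]
300 [234] [283]
310 [234] [282]
320 [235] [282]
```

Key stands deep in the socket. Grip it and make the first 110° clockwise, then check forces.

Request:
drive_tool --moves '[[-1,[0,0,0],[0,0,0]],[-1,[0,0,0],[0,0,0]],[-1,[0,0,0],[0,0,0]],[-1,[0,0,0],[0,0,1]],[-1,[0,0,0],[0,0,1]],[-1,[0,0,0],[0,0,1]],[-1,[0,0,0],[0,0,1]],[-1,[0,0,0],[0,0,1]],[-1,[0,0,0],[0,0,1]]]' --force 70

```text
clock: 24.6
position: [0.4778, -0.0095, 0.1397]
orientation: [0.29, 0.957, 0.001, -0.001]
contact_force: [-2.2, 4.0, 2.3]
finger_gap: 0.361
grip_force: 69.8
```

Run:
```python
from h import *
st(); print(get_state()['torque'])
```

```text
t 24.6 p [ 0.4778 -0.0095  0.1397] hd 146.26 zax [-7.0e-04  2.2e-03 -1.0e+00] q [-1.770e-01 -2.350e-01  2.038e+00  2.000e-03  1.340e+00 -1.159e+00] F [-2.2  4.   2.3] gap 0.361 grip 69.8
[0.52235527 0.27152579 0.35447921]
```

Request:
drive_tool --moves '[[-1,[0,0,0],[0,0,1]],[-1,[0,0,0],[0,0,1]],[-1,[0,0,0],[0,0,1]],[-1,[0,0,0],[0,0,1]],[-1,[0,0,0],[0,0,1]],[-1,[0,0,0],[0,0,1]],[-1,[0,0,0],[0,0,1]],[-1,[0,0,0],[0,0,1]],[-1,[0,0,0],[0,0,1]],[-1,[0,0,0],[0,0,1]],[-1,[0,0,0],[0,0,1]],[-1,[0,0,0],[0,0,1]]]'

```text
clock: 26.1
position: [0.4797, -0.0098, 0.1397]
orientation: [0.974, 0.227, 0.003, -0.0]
contact_force: [6.6, 2.3, -4.0]
finger_gap: 0.362
grip_force: 69.3
```

Request:
drive_tool --moves '[[-1,[0,0,0],[0,0,1]],[-1,[0,0,0],[0,0,1]],[-1,[0,0,0],[0,0,1]],[-1,[0,0,0],[0,0,1]],[-1,[0,0,0],[0,0,1]],[-1,[0,0,0],[0,0,1]],[-1,[0,0,0],[0,0,1]],[-1,[0,0,0],[0,0,1]],[-1,[0,0,0],[0,0,1]],[-1,[0,0,0],[0,0,1]],[-1,[0,0,0],[0,0,1]],[-1,[0,0,0],[0,0,0]]]'

```text
clock: 27.6
position: [0.4788, -0.0112, 0.1397]
orientation: [0.747, -0.665, 0.001, -0.0]
contact_force: [3.6, -4.4, -1.0]
finger_gap: 0.361
grip_force: 69.8
```

Run:
```python
from h import *
st(); print(get_state()['torque'])
```

```text
t 27.6 p [ 0.4788 -0.0112  0.1397] hd -83.39 zax [ 0.0022 -0.0017 -1.    ] q [-1.780e-01 -2.340e-01  2.037e+00 -1.000e-03  1.336e+00  2.848e+00] F [ 3.6 -4.4 -1. ] gap 0.361 grip 69.8
[-0.64072116 -0.64104646 -0.0084383 ]
```

Request:
drive_tool --moves '[[0.15,[0,0,0],[0,0,0]],[0.15,[0,0,0],[0,0,0]],[0.15,[0,0,0],[0,0,0]],[0.15,[0,0,-0.2],[0,0,0]],[0.15,[0,0,-0.4],[0,0,0]],[0.15,[0,0,-0.4],[0,0,0]],[0.15,[0,0,-0.4],[0,0,0]],[0.15,[0,0,0],[0,0,-1]],[0.15,[0,0,0],[0,0,-1]],[0.15,[0,0,0],[0,0,-1]],[0.15,[0,0,0],[0,0,-1]],[0.15,[0,0,0],[0,0,-1]]]'

```text
clock: 29.1
position: [0.4783, -0.0104, 0.2246]
orientation: [0.958, -0.285, 0.001, -0.0]
contact_force: [-0.2, 0.1, -0.5]
finger_gap: 0.578
grip_force: 0.0
```

Run:
```python
from h import *
st(); c=cam('wrist'); save(c,'w14.png'); np.savez('pics/w14.npz',**c); s=cam('scene'); save(s,'scene1.png'); np.savez('pics/scene1.npz',**s)
H,S,V=hsv(c)
p=proj(c,[[.4787,-.0095,.18]])[0]; print('expect stub',p)
for q in cnts((S<60)&(V>78),150,4000,[int(p[0]-60),int(p[1]-60),int(p[0]+60),int(p[1]+60)]):
    P=ray(c,q,.18); print(q.mean(0),cv2.contourArea(q),harm(P,6),rect(P))
```

```text
t 29.1 p [ 0.4783 -0.0104  0.2246] hd -33.13 zax [ 0.0011 -0.     -1.    ] q [-0.178 -0.307  1.952  0.     1.496  1.971] F [-0.2  0.1 -0.5] gap 0.578 grip 0.0
expect stub [259.76666329 219.20185112]
[254.95876289 215.36082474] 849.5 (array([ 0.48240455, -0.00809465]), np.float32(8.455421), 385.56842736734234) (array([ 0.48243893, -0.0079376 ]), [np.float64(20.1), np.float64(24.5)], np.float32(154.60757))
[217.390625 253.15625 ] 294.0 (array([0.47333683, 0.02707205]), np.float32(56.09538), 157.62549596696044) (array([0.47305164, 0.02603046]), [np.float64(11.3), np.float64(20.0)], np.float32(144.23026))
```

Request:
drive_tool --moves '[[0.15,[0,0,0],[0,0,-1]],[0.15,[0,0,0],[0,0,-1]],[0.15,[0,0,0],[0,0,-1]],[0.15,[0,0,0],[0,0,-1]],[0.15,[0,0,0],[0,0,-1]],[0.15,[0,0,0],[0,0,-1]],[0.15,[0,0,0],[0,0,0]]]'

```text
clock: 30.08
position: [0.4782, -0.0104, 0.2241]
orientation: [0.974, 0.227, 0.0, 0.0]
contact_force: [-0.2, -0.1, 0.2]
finger_gap: 0.579
grip_force: 0.0
```

Run:
```python
from h import *
np.set_printoptions(precision=4,suppress=True)
st(); c=cam('wrist'); save(c,'w15.png'); np.savez('pics/w15.npz',**c)
H,S,V=hsv(c)
print('brass')
for q in cnts((H>17)&(H<34)&(S>110)&(V>90),12,5000): print(q.min(0),q.max(0),q.mean(0).round(1),cv2.contourArea(q))
# coarse text map of the picture
m=cv2.resize(c['img'],(64,48),interpolation=cv2.INTER_AREA); h=cv2.cvtColor(m,cv2.COLOR_RGB2HSV)
print('board-like orange comps')
for q in cnts((H>=6)&(H<17)&(S>110)&(V>140),300,90000): print(q.min(0),q.max(0),cv2.contourArea(q),cv2.approxPolyDP(q,8,True)[:,0].tolist())
```

```text
t 30.07 p [ 0.4782 -0.0104  0.2241] hd 26.28 zax [ 0.0007 -0.     -1.    ] q [-0.178 -0.307  1.952  0.     1.495  0.934] F [-0.2 -0.1  0.2] gap 0.579 grip 0.0
brass
[347 132] [485 218] [418.6 178.9] 2362.5
[417 114] [503 168] [460.3 139.9] 1259.5
[414  61] [497  95] [456.1  76.1] 459.0
[376  11] [435  75] [399.8  45.5] 289.5
[436  40] [511  68] [480.6  53.6] 341.5
[124   0] [173 141] [147.   73.8] 655.5
[381 113] [430 135] [402.  123.8] 260.0
[444  20] [479  39] [461.8  29. ] 173.0
[373 167] [411 190] [392.3 179.5] 158.5
[356  71] [380 132] [368.4  99. ] 148.0
[361 216] [420 231] [390.9 223.1] 124.5
[402   8] [433  26] [417.7  16.5] 157.0
[484 186] [511 238] [498.4 213.1] 149.0
[370 103] [397 117] [382.7 110.9] 78.0
[235 154] [280 174] [259.  163.1] 336.5
[356   0] [384  17] [369.5   6.6] 217.5
[386  50] [417  65] [402.5  57.7] 53.0
[364 115] [382 133] [371.4 125.9] 25.0
[351  55] [366  70] [357.6  62.9] 34.5
[482  82] [504  96] [492.6  89. ] 64.5
[349 166] [374 176] [361.  170.9] 57.0
[420 250] [446 266] [433.6 257.4] 134.0
[354 176] [376 185] [366.4 180.6] 41.0
[422 228] [447 237] 
[... 1629 characters left out ...]
5 223] [391 265] 1079.5 [[391, 226], [369, 225], [383, 239], [335, 247], [347, 265], [377, 263]]
[217 141] [296 153] 584.5 [[296, 141], [217, 153]]
[50  0] [85 23] 538.5 [[51, 0], [52, 17], [83, 22], [84, 0], [74, 9]]
[50 50] [81 87] 960.0 [[52, 50], [50, 82], [79, 87], [81, 58]]
[111  63] [143  99] 925.5 [[114, 63], [111, 93], [139, 98], [142, 69]]
[103 178] [132 207] 690.0 [[106, 178], [104, 202], [130, 207], [132, 183]]
[ 49 169] [ 77 198] 689.0 [[50, 169], [49, 191], [76, 197], [76, 173]]
[  0 159] [ 22 188] 523.5 [[0, 159], [0, 184], [21, 188], [22, 165]]
[455 243] [487 270] 563.0 [[464, 243], [455, 265], [476, 270], [487, 248]]
[115   0] [132  34] 369.0 [[116, 0], [115, 29], [132, 34]]
```

```bash
cat >> h.py <<'E'
def slope(c,r0,r1,ul,ur,W=.148):
    """board slope from the width of its face: rows r0..r1, orange run around columns ul..ur"""
    H,S,V=hsv(c); g=cv2.GaussianBlur(c['img'],(3,3),0); h=cv2.cvtColor(g,cv2.COLOR_RGB2HSV).astype(int); m=(h[...,0]>=5)&(h[...,0]<18)&(h[...,1]>95)&(h[...,2]>125)
    L=[];Rr=[]
    for v in range(r0,r1,2):
        w=np.where(m[v,ul:ur])[0]
        if len(w): L.append((v,ul+w[0]));Rr.append((v,ul+w[-1]))
    def fit(p):
        p=np.array(p,float)
        for _ in range(6):
            k=np.polyfit(p[:,0],p[:,1],1); e=p[:,1]-np.polyval(k,p[:,0]); p=p[abs(e)<max(1.0,2*np.median(abs(e)))]
        return k,len(p),np.std(e)
    kl,nl,el=fit(L);kr,nr,er=fit(Rr); print('lines',kl.round(3),nl,el.round(2),kr.round(3),nr,er.round(2))
    P=[]
    for v in np.linspace(r0,r1,20):
        d=lambda k:(lambda a:c['Rw']@a)(np.linalg.inv(c['K'])@[np.polyval(k,v),v,1])
        a,b=d(kl),d(kr); b=b*a[2]/b[2]; s=W/np.linalg.norm(a-b); P.append([c['o']+s*a,c['o']+s*b])
    P=np.array(P); m=P.mean(1); x=np.r_[0,np.cumsum(np.linalg.norm(np.diff(m[:,:2],axis=0),axis=1))]
    y=(P[:,0]-P[:,1]).mean(0); print('slope deg',np.degrees(np.arctan(np.polyfit(x,m[:,2],1)[0])).round(2),'first',m[0].round(4),'last',m[-1].round(4),'y dir',np.degrees(np.arctan2(y[1],y[0])).round(1))
E
python3 - <<'E'
from h import *
slope(dict(np.load('pics/w15.npz')),4,112,120,365)
slope(dict(np.load('pics/w1.npz')),124,200,305,435)
c=dict(np.load('pics/w15.npz')); H,S,V=hsv(c)
for v in (10,60,110): print(v,[(u,int(H[v,u]),int(S[v,u]),int(V[v,u])) for u in list(range(124,184,4))+list(range(326,362,4))])
print(ray(dict(np.load('pics/top0.npz')),[[220,105],[300,85],[400,62]],.37))
E
```

```text
lines [ -0.   120.07] 36 0.23 [-8.10000e-02  3.54329e+02] 50 0.3
slope deg 11.14 first [0.5902 0.0622 0.1401] last [0.5299 0.0363 0.153 ] y dir 116.3
lines [-1.10000e-02  3.10534e+02] 38 3.62 [-7.00000e-03  4.27223e+02] 33 2.25
slope deg 18.46 first [0.6204 0.0833 0.1129] last [0.533  0.058  0.1433] y dir 106.9
10 [(124, 5, 140, 190), (128, 22, 139, 242), (132, 18, 143, 143), (136, 5, 141, 204), (140, 7, 143, 161), (144, 10, 150, 126), (148, 13, 137, 80), (152, 13, 152, 217), (156, 13, 146, 218), (160, 12, 146, 219), (164, 13, 147, 219), (168, 12, 146, 219), (172, 13, 148, 219), (176, 12, 148, 219), (180, 12, 146, 219), (326, 12, 142, 221), (330, 13, 147, 220), (334, 13, 149, 217), (338, 13, 150, 218), (342, 13, 143, 220), (346, 12, 137, 99), (350, 11, 153, 125), (354, 12, 127, 124), (358, 17, 118, 97)]
60 [(124, 12, 98, 228), (128, 14, 99, 232), (132, 14, 100, 233), (136, 17, 87, 238), (140, 19, 122, 235), (144, 19, 152, 228), (148, 23, 69, 245), (152, 11, 132, 156), (156, 8, 115, 82), (160, 12, 148, 198), (164, 13, 143, 225), (168, 13, 145, 228), (172, 13, 147, 226), (176, 14, 146, 227), (180, 14, 143, 228), (326, 13, 143, 224), (330, 13, 144, 223), (334, 13, 147, 224), (338, 13, 142, 226), (342, 12, 143, 141), (346, 11, 155, 125), (350, 15, 129, 121), (354, 18, 119, 111), (358, 18, 119, 103)]
110 [(124, 14, 94, 231), (128, 12, 97, 231), (132, 15, 92, 234), (136, 14, 98, 231), (140, 23, 59, 245), (144, 23, 56, 245), (148, 23, 61, 244), (152, 25, 49, 245), (156, 22, 145, 244), (160, 18, 97, 171), (164, 10, 148, 143), (168, 12, 148, 88), (172, 13, 144, 228), (176, 14, 142, 232), (180, 13, 138, 234), (326, 14, 141, 233), (330, 13, 148, 231), (334, 14, 143, 232), (338, 12, 149, 190), (342, 11, 154, 124), (346, 14, 144, 108), (350, 18, 123, 106), (354, 12, 138, 48), (358, 14, 135, 49)]
[[ 0.697156    0.10801283  0.37      ]
 [ 0.73587651 -0.03861095  0.37      ]
 [ 0.78133567 -0.22588881  0.37      ]]
```

```bash
sed -i "s/m=(h\[...,0\]>=5).*/m=(h[...,0]>=10)\&(h[...,0]<17)\&(h[...,1]>115)\&(h[...,2]>VT)/; s/def slope(c,r0,r1,ul,ur,W=.148)/def slope(c,r0,r1,ul,ur,W=.148,VT=170)/" h.py
python3 - <<'E'
from h import *
slope(dict(np.load('pics/w15.npz')),4,112,135,360)
slope(dict(np.load('pics/w1.npz')),124,196,305,435)
E
```

```text
lines [8.50000e-02 1.50233e+02] 18 0.66 [-6.60000e-02  3.45086e+02] 54 0.31
slope deg 1.95 first [0.6023 0.0623 0.0942] last [0.531  0.0269 0.0969] y dir 116.3
lines [1.50000e-01 2.95702e+02] 26 0.43 [3.90000e-02 4.17815e+02] 27 0.3
slope deg -1.1 first [0.621  0.0708 0.0801] last [0.5275 0.0195 0.0781] y dir 106.9
```

```bash
python3 - <<'E'
s=open('h.py').read()
s=s.replace("if len(w): L.append((v,ul+w[0]));Rr.append((v,ul+w[-1]))","""if len(w):
            mid=(ul+ur)//2; bad=np.where(~m[v])[0]; a=bad[bad<mid].max()+1; b=bad[bad>mid].min()-1
            if b-a>.4*(ur-ul): L.append((v,a));Rr.append((v,b))""")
open('h.py','w').write(s)
E
python3 - <<'E'
from h import *
slope(dict(np.load('pics/w15.npz')),4,112,135,360)
slope(dict(np.load('pics/w1.npz')),124,196,315,430)
E
```

```text
lines [  1.242 120.878] 40 22.61 [-6.60000e-02  3.45106e+02] 40 0.29
slope deg -70.77 first [0.5925 0.0657 0.1248] last [ 0.5509 -0.0579 -0.2489] y dir 116.3
lines [1.50000e-01 2.95702e+02] 26 0.43 [3.90000e-02 4.17815e+02] 27 0.3
slope deg -1.1 first [0.621  0.0708 0.0801] last [0.5275 0.0195 0.0781] y dir 106.9
```

```bash
python3 - <<'E'
s=open('h.py').read(); i=s.index('def slope')
s=s[:i]+'''def slope(c,r0,r1,mid,W=.148,VT=150,show=True):
    """board slope from the width of its face seen in rows r0..r1 (largest orange region)"""
    h=cv2.cvtColor(c['img'],cv2.COLOR_RGB2HSV); m=cv2.inRange(h,(8,105,VT),(17,255,255)); m=cv2.morphologyEx(cv2.morphologyEx(m,cv2.MORPH_CLOSE,np.ones((5,5))),cv2.MORPH_OPEN,np.ones((9,9)))
    n,l,stt,_=cv2.connectedComponentsWithStats(m); k=1+np.argmax(stt[1:,4]); m=l==k
    L=[];Rr=[]
    for v in range(r0,r1):
        w=np.where(m[v])[0]; L.append((v,w[0]));Rr.append((v,w[-1]+1))
    def fit(p):
        vx,vy,x0,y0=cv2.fitLine(np.array(p,np.float32),cv2.DIST_HUBER,0,.01,.01).ravel(); k=vy/vx; e=np.array(p)[:,1]-(y0+k*(np.array(p)[:,0]-x0)); return np.array([k,y0-k*x0]),np.median(abs(e))
    kl,el=fit(L);kr,er=fit(Rr); print('comp',stt[k],'lines',kl.round(3),el.round(2),kr.round(3),er.round(2))
    P=[]
    for v in np.linspace(r0,r1,20):
        d=lambda k:c['Rw']@(np.linalg.inv(c['K'])@[np.polyval(k,v),v,1])
        a,b=d(kl),d(kr); b=b*a[2]/b[2]; s=W/np.linalg.norm(a-b); P.append([c['o']+s*a,c['o']+s*b])
    P=np.array(P); m=P.mean(1); x=np.r_[0,np.cumsum(np.linalg.norm(np.diff(m[:,:2],axis=0),axis=1))]
    y=(P[:,0]-P[:,1]).mean(0); print('slope deg',-np.degrees(np.arctan(np.polyfit(x,m[:,2],1)[0])).round(2),'first',m[0].round(4),'last',m[-1].round(4),'y dir',np.degrees(np.arctan2(y[1],y[0])).round(1))
'''
open('h.py','w').write(s)
E
python3 - <<'E'
from h import *
slope(dict(np.load('pics/w15.npz')),4,110,250)
slope(dict(np.load('pics/w1.npz')),124,192,370)
slope(dict(np.load('pics/w3.npz')),10,170,390)
E
```

```text
comp [  148     0   198   130 21009] lines [  0.201 147.46 ] 0.28 [-7.00000e-02  3.46703e+02] 0.25
slope deg 12.2 first [0.6011 0.0618 0.0995] last [0.5337 0.0234 0.0827] y dir 116.3
comp [ 315  107  111  101 8701] lines [1.53000e-01 2.94379e+02] 0.45 [3.70000e-02 4.19269e+02] 0.24
slope deg 1.44 first [0.621  0.0738 0.0889] last [0.5348 0.0261 0.0865] y dir 106.9
comp [  209     0   275   189 34795] lines [  0.578 223.41 ] 8.75 [-1.75000e-01  4.85371e+02] 0.7
slope deg 40.64 first [0.5042 0.0703 0.1704] last [0.6412 0.0007 0.0384] y dir -151.3
```

Slope now ≈ 12.2°, about 7.8° (234° of screw) to go. Turn back, re-grasp.

Request:
drive_tool --moves '[[0.15,[0,0,0],[0,0,-1]],[0.15,[0,0,0],[0,0,-1]],[0.15,[0,0,0],[0,0,-1]],[0.15,[0,0,0],[0,0,-1]],[0.15,[0,0,0],[0,0,-1]],[0.15,[0,0,0],[0,0,-1]],[0.15,[0,0,0],[0,0,-1]],[0.15,[0,0,0],[0,0,-1]],[0.15,[0,0,0],[0,0,-1]],[0.15,[0,0,0],[0,0,-1]],[0.15,[0,0,0],[0,0,-1]],[0.15,[0,0,0],[0,0,-1]]]'

```text
clock: 31.62
position: [0.4781, -0.0105, 0.2238]
orientation: [0.287, 0.958, 0.0, 0.0]
contact_force: [0.4, -0.8, 0.4]
finger_gap: 0.574
grip_force: 0.0
```

Request:
drive_tool --moves '[[0.15,[0,0,0],[0,0,-1]],[0.15,[0,0,0],[0,0,-1]],[0.15,[0,0,0],[0,0,-1]],[0.15,[0,0,0],[0,0,-1]],[0.15,[0,0,0.35],[0,0,0]],[0.15,[0,0,0.35],[0,0,0]],[0.15,[0,0,0.35],[0,0,0]],[0.15,[0,0,0.35],[0,0,0]],[0.15,[0,0,0],[0,0,0]]]'

```text
clock: 32.75
position: [0.4767, -0.0102, 0.1378]
orientation: [-0.055, 0.998, 0.0, -0.002]
contact_force: [-0.1, 0.2, -0.1]
finger_gap: 0.575
grip_force: 0.0
```

Run:
```python
from h import *
st()
```

```text
t 32.75 p [ 0.4767 -0.0102  0.1378] hd -173.65 zax [-3.9e-03  7.0e-04 -1.0e+00] q [-0.178 -0.233  2.04   0.     1.339 -1.859] F [-0.1  0.2 -0.1] gap 0.575 grip 0.0
```

Request:
drive_tool --moves '[[0.15,[-0.01,0.01,-0.03],[0,0,0]],[-1,[0,0,0],[0,0,0]],[-1,[0,0,0],[0,0,0]],[-1,[0,0,0],[0,0,0]],[-1,[0,0,0],[0,0,1]],[-1,[0,0,0],[0,0,1]],[-1,[0,0,0],[0,0,1]],[-1,[0,0,0],[0,0,1]],[-1,[0,0,0],[0,0,1]],[-1,[0,0,0],[0,0,1]],[-1,[0,0,0],[0,0,1]],[-1,[0,0,0],[0,0,1]]]' --force 70

```text
clock: 34.25
position: [0.4793, -0.0106, 0.1431]
orientation: [0.6, 0.8, -0.0, 0.001]
contact_force: [-1.5, -2.0, 7.1]
finger_gap: 0.358
grip_force: 71.0
```

Request:
drive_tool --moves '[[-1,[0,0,0],[0,0,1]],[-1,[0,0,0],[0,0,1]],[-1,[0,0,0],[0,0,1]],[-1,[0,0,0],[0,0,1]],[-1,[0,0,0],[0,0,1]],[-1,[0,0,0],[0,0,1]],[-1,[0,0,0],[0,0,1]],[-1,[0,0,0],[0,0,1]],[-1,[0,0,0],[0,0,1]],[-1,[0,0,0],[0,0,1]],[-1,[0,0,0],[0,0,1]],[-1,[0,0,0],[0,0,1]]]'

```text
clock: 35.75
position: [0.4787, -0.0102, 0.1431]
orientation: [0.993, -0.12, -0.0, 0.001]
contact_force: [-4.5, -0.0, 8.8]
finger_gap: 0.362
grip_force: 71.3
```

Request:
drive_tool --moves '[[-1,[0,0,0],[0,0,1]],[-1,[0,0,0],[0,0,1]],[-1,[0,0,0],[0,0,0]],[0.15,[0,0,0],[0,0,0]],[0.15,[0,0,0],[0,0,0]],[0.15,[0,0,0],[0,0,0]],[0.15,[0,0,-0.2],[0,0,0]],[0.15,[0,0,-0.4],[0,0,0]],[0.15,[0,0,-0.5],[0,0,0]],[0.15,[0,0,-0.5],[0,0,0]],[0.15,[0,0,0],[0,0,-1]],[0.15,[0,0,0],[0,0,-1]]]'

```text
clock: 37.25
position: [0.4791, -0.0099, 0.239]
orientation: [0.993, -0.115, 0.001, 0.0]
contact_force: [-0.2, -0.2, -0.5]
finger_gap: 0.575
grip_force: 0.0
```

Run:
```python
from h import *
st(); plan((.555,.03,.24),26.5,n=8)
```

```text
t 37.25 p [ 0.4791 -0.0099  0.239 ] hd -13.15 zax [ 2.4e-03 -4.0e-04 -1.0e+00] q [-0.176 -0.314  1.933  0.     1.52   1.624] F [-0.2 -0.2 -0.5] gap 0.575 grip 0.0
plan n 8 d [0.0759 0.0399 0.001 ] dh 39.65
[0.135, -0.117, -0.002] [0, 0, np.float64(-0.496)]
[0.145, -0.105, -0.002] [0, 0, np.float64(-0.496)]
[0.153, -0.092, -0.002] [0, 0, np.float64(-0.496)]
[0.16, -0.078, -0.002] [0, 0, np.float64(-0.496)]
[0.167, -0.064, -0.002] [0, 0, np.float64(-0.496)]
[0.172, -0.05, -0.002] [0, 0, np.float64(-0.496)]
[0.175, -0.035, -0.002] [0, 0, np.float64(-0.496)]
[0.178, -0.019, -0.002] [0, 0, np.float64(-0.496)]
```

Request:
drive_tool --moves '[[0.15,[0.14,-0.12,0],[0,0,-0.5]],[0.15,[0.14,-0.1,0],[0,0,-0.5]],[0.15,[0.15,-0.09,0],[0,0,-0.5]],[0.15,[0.16,-0.08,0],[0,0,-0.5]],[0.15,[0.17,-0.06,0],[0,0,-0.5]],[0.15,[0.17,-0.05,0],[0,0,-0.5]],[0.15,[0.18,-0.04,0],[0,0,-0.5]],[0.15,[0.18,-0.02,0],[0,0,-0.5]],[0.15,[0,0,0],[0,0,0]],[0.15,[0,0,0],[0,0,0]]]'

```text
clock: 38.5
position: [0.5547, 0.0299, 0.2377]
orientation: [0.973, 0.229, 0.0, 0.0]
contact_force: [0.2, 0.1, 0.4]
finger_gap: 0.58
grip_force: 0.0
```

Run:
```python
from h import *
st(); c=cam('wrist'); save(c,'w16.png'); np.savez('pics/w16.npz',**c)
h=cv2.cvtColor(c['img'],cv2.COLOR_RGB2HSV); m=cv2.inRange(h,(8,105,150),(17,255,255)); m=cv2.morphologyEx(m,cv2.MORPH_OPEN,np.ones((9,9)))
for q in sorted(cnts(m>0,800,99999),key=cv2.contourArea)[-3:]: print(q.min(0),q.max(0),cv2.contourArea(q),cv2.approxPolyDP(q,5,True)[:,0].tolist())
mb=cv2.inRange(h,(17,100,100),(34,255,255))
for q in cnts(mb>0,100,5000): print('brass',q.min(0),q.max(0),cv2.contourArea(q))
```

```text
t 38.5 p [0.5547 0.0299 0.2377] hd 26.45 zax [ 2.e-04 -1.e-04 -1.e+00] q [-0.08  -0.117  1.768 -0.     1.49   1.029] F [0.2 0.1 0.4] gap 0.58 grip 0.0
[267  88] [342 135] 2266.5 [[338, 135], [342, 88], [267, 93], [267, 101], [309, 128]]
[182 177] [265 214] 2294.0 [[182, 187], [187, 214], [256, 211], [265, 203], [262, 193], [217, 177], [189, 177]]
[162  44] [272  92] 3694.0 [[269, 45], [176, 49], [174, 65], [162, 63], [165, 92], [205, 88], [228, 67], [250, 82], [259, 82], [260, 75], [263, 84], [272, 84]]
brass [384 106] [507 150] 1538.5
brass [349  68] [458  97] 496.0
brass [143 104] [179 221] 495.0
brass [46  0] [83 32] 654.5
brass [239 235] [281 261] 590.5
brass [465 235] [498 296] 189.5
brass [  0 174] [ 49 199] 316.5
brass [124   0] [156  24] 661.5
brass [342  77] [374 104] 378.5
brass [354 276] [399 289] 140.0
brass [219  31] [253  41] 154.0
```

Run:
```python
from h import *
c=dict(np.load('pics/w16.npz')); H,S,V=hsv(c); V=cv2.GaussianBlur(c['img'],(3,3),0).max(2).astype(int)
for v in (60,90,120,150,180,200): print(v,'L',[(u,int(V[v,u]),int(H[v,u])) for u in range(140,200,3)],'R',[(u,int(V[v,u])) for u in range(326,362,3)])
for u in (180,220,260,300,330): print(u,'T',[(v,int(V[v,u]),int(H[v,u])) for v in range(28,60,2)],'B',[(v,int(V[v,u])) for v in range(196,236,3)])
```

```text
60 L [(140, 229, 13), (143, 231, 13), (146, 230, 14), (149, 229, 14), (152, 230, 13), (155, 232, 14), (158, 170, 10), (161, 155, 11), (164, 164, 10), (167, 191, 14), (170, 245, 25), (173, 233, 23), (176, 157, 11), (179, 161, 10), (182, 166, 11), (185, 156, 11), (188, 162, 10), (191, 166, 10), (194, 170, 10), (197, 175, 10)] R [(326, 163), (329, 160), (332, 161), (335, 157), (338, 153), (341, 185), (344, 218), (347, 233), (350, 245), (353, 244), (356, 243), (359, 243)]
90 L [(140, 191, 6), (143, 195, 6), (146, 191, 5), (149, 196, 5), (152, 198, 6), (155, 196, 6), (158, 202, 6), (161, 191, 6), (164, 146, 10), (167, 160, 10), (170, 170, 10), (173, 166, 10), (176, 153, 9), (179, 153, 11), (182, 149, 10), (185, 141, 10), (188, 139, 10), (191, 141, 10), (194, 149, 10), (197, 142, 10)] R [(326, 205), (329, 201), (332, 209), (335, 212), (338, 216), (341, 218), (344, 133), (347, 88), (350, 110), (353, 107), (356, 110), (359, 110)]
120 L [(140, 234, 14), (143, 231, 13), (146, 234, 18), (149, 233, 20), (152, 124, 14), (155, 134, 9), (158, 72, 11), (161, 142, 13), (164, 218, 12), (167, 218, 13),
[... 3061 characters left out ...]
, 166, 9), (46, 167, 10), (48, 167, 10), (50, 167, 11), (52, 166, 11), (54, 166, 11), (56, 166, 11), (58, 166, 10)] B [(196, 154), (199, 181), (202, 190), (205, 181), (208, 157), (211, 84), (214, 87), (217, 117), (220, 142), (223, 150), (226, 151), (229, 151), (232, 150), (235, 151)]
330 T [(28, 208, 7), (30, 232, 13), (32, 234, 14), (34, 232, 13), (36, 191, 12), (38, 149, 10), (40, 157, 10), (42, 161, 10), (44, 160, 10), (46, 178, 12), (48, 211, 17), (50, 222, 19), (52, 196, 16), (54, 163, 11), (56, 159, 11), (58, 161, 11)] B [(196, 195), (199, 191), (202, 187), (205, 150), (208, 101), (211, 82), (214, 118), (217, 135), (220, 146), (223, 151), (226, 151), (229, 150), (232, 151), (235, 151)]
```

```bash
cat >> h.py <<'E'
def edge_pts(c,lp,rp,rows):
    """sub-pixel left/right inner edges of the board face near predicted lines (col at row: lp,rp = (k,b)) and bar centre"""
    g=cv2.GaussianBlur(c['img'],(3,3),0).max(2).astype(float); L=[];Rr=[]
    for v in rows:
        for (k,b),sg,o in ((lp,1,L),(rp,-1,Rr)):
            x0=k*v+b; xs=np.arange(int(round(x0-7*sg)),int(round(x0+6*sg)),sg); f=g[v,xs]; i=int(np.argmin(f[:12])); pl=np.median(g[v,np.arange(xs[i]+5*sg,xs[i]+10*sg,sg)])
            if pl-f[i]<35: continue
            h=(pl+f[i])/2
            for j in range(i,len(xs)-1):
                if f[j]<h<=f[j+1]: o.append((v,xs[j]+sg*(h-f[j])/(f[j+1]-f[j]))); break
    return L,Rr
def lfit(p):
    p=np.array(p,np.float32); vx,vy,x0,y0=cv2.fitLine(p,cv2.DIST_HUBER,0,.01,.01).ravel(); k=vy/vx; e=p[:,1]-(y0+k*(p[:,0]-x0)); return np.array([k,y0-k*x0]),float(np.median(abs(e))),len(p)
def width_slope(c,kl,kr,r0,r1,hd,W=.148):
    """points on the two edges joined along the board's y (heading hd+90): slope of the face"""
    yd=np.array([np.cos(np.radians(hd+90)),np.sin(np.radians(hd+90)),0]); P=[]
    Ki=np.linalg.inv(c['K']); d=lambda k,v:c['Rw']@(Ki@[np.polyval(k,v),v,1])
    nr=np.cross(d(kr,r0),d(kr,r1))                      # plane through the camera and the right edge
    for v in np.linspace(r0,r1,20):
        a=d(kl,v); # (o+s a - W yd - o).nr=0
        s=W*(yd@nr)/(a@nr); P.append(c['o']+s*a)
    P=np.array(P); x=(P[:,:2]-P[0,:2])@[np.cos(np.radians(hd)),np.sin(np.radians(hd))]
    return np.degrees(np.arctan(np.polyfit(x,P[:,2],1)[0])),P[0],P[-1]
E
python3 - <<'E'
from h import *
np.set_printoptions(precision=4,suppress=True)
for n,lp,rp,rows in (('w16',(.27,129.5),(-.11,353.2),range(100,206)),('w15',(.205,147.5),(-.07,346.7),range(4,112))):
    c=dict(np.load(f'pics/{n}.npz')); L,Rr=edge_pts(c,lp,rp,rows); kl=lfit(L);kr=lfit(Rr); print(n,kl,kr)
    for hd in (25.5,26.4,27.3): print(hd,*width_slope(c,kl[0],kr[0],rows[0],rows[-1],hd))
c=dict(np.load('pics/w16.npz')); h=cv2.cvtColor(c['img'],cv2.COLOR_RGB2HSV)
m=cv2.inRange(h,(17,100,100),(34,255,255)); B=[]
for v in range(100,226,5):
    w=np.where(m[v,138:190])[0]+138; print(v,w.min() if len(w) else None,w.max() if len(w) else None,end=' | ')
E
```

```text
w16 (array([  0.2606, 129.8349], dtype=float32), 0.160858154296875, 106) (array([ -0.1099, 353.1464], dtype=float32), 0.199188232421875, 106)
25.5 19.551296211340716 [0.5833 0.1375 0.1193] [0.4947 0.0867 0.0832]
26.4 19.532178293540444 [0.5833 0.1374 0.1194] [0.4948 0.0867 0.0833]
27.3 19.51754336497603 [0.5834 0.1374 0.1196] [0.4948 0.0867 0.0834]
w15 (array([  0.202 , 146.8587], dtype=float32), 0.09638214111328125, 108) (array([ -0.0698, 346.1732], dtype=float32), 0.098358154296875, 108)
25.5 12.280125984733154 [0.5682 0.1285 0.0997] [0.5    0.0896 0.0826]
26.4 12.267826976204981 [0.5682 0.1285 0.0996] [0.5    0.0896 0.0826]
27.3 12.258482346453219 [0.5682 0.1285 0.0996] [0.5    0.0896 0.0826]
100 None None | 105 144 147 | 110 144 148 | 115 145 150 | 120 146 151 | 125 148 152 | 130 149 154 | 135 150 155 | 140 152 157 | 145 154 158 | 150 155 160 | 155 157 161 | 160 158 162 | 165 159 164 | 170 161 165 | 175 162 167 | 180 164 168 | 185 165 170 | 190 167 171 | 195 168 172 | 200 170 173 | 205 172 175 | 210 173 176 | 215 175 178 | 220 176 179 | 225 None None |
```

Run:
```python
from h import *
np.set_printoptions(precision=4,suppress=True)
c=dict(np.load('pics/w16.npz')); L,Rr=edge_pts(c,(.27,129.5),(-.11,353.2),range(100,206)); kl=lfit(L)[0];kr=lfit(Rr)[0]
h=cv2.cvtColor(c['img'],cv2.COLOR_RGB2HSV); m=cv2.inRange(h,(17,100,100),(34,255,255)); B=[]
for v in range(106,220):
    w=np.where(m[v,138:190])[0]+138.; 
    if len(w): B.append((v,(w.min()+w.max()+1)/2-.0))
kb=lfit(B); print(kb); print('bar/right',*width_slope(c,kb[0],kr,105,220,26.4,.1585))
for v in (105,150,200): print(v,'bar col',np.polyval(kb[0],v),'coplanar',np.polyval(kl,v)-10.5/148*(np.polyval(kr,v)-np.polyval(kl,v)))
plan((.4787,-.0100,.24),-33.4+90,n=8)
```

```text
(array([  0.2885, 114.5576], dtype=float32), 0.1731719970703125, 114)
bar/right 19.790679404055386 [0.5754 0.1447 0.1171] [0.473  0.0859 0.0747]
105 bar col 144.8461707830429 coplanar 144.11442254624657
150 bar col 157.82700562477112 coplanar 157.02411452137136
200 bar col 172.25015544891357 coplanar 171.36821671595445
plan n 8 d [-0.0759 -0.0398  0.0024] dh 30.15
[-0.179, 0.004, -0.005] [0, 0, np.float64(-0.377)]
[-0.178, -0.008, -0.005] [0, 0, np.float64(-0.377)]
[-0.178, -0.02, -0.005] [0, 0, np.float64(-0.377)]
[-0.176, -0.031, -0.005] [0, 0, np.float64(-0.377)]
[-0.173, -0.043, -0.005] [0, 0, np.float64(-0.377)]
[-0.17, -0.054, -0.005] [0, 0, np.float64(-0.377)]
[-0.166, -0.065, -0.005] [0, 0, np.float64(-0.377)]
[-0.162, -0.076, -0.005] [0, 0, np.float64(-0.377)]
```

Slope 19.53° (bar reads ~19.8–20 by the same method), and the increment matches the turn count. About 13–14° more of the screw is needed. Go back and re-grasp at heading 56.6°.

Request:
drive_tool --moves '[[0.15,[-0.18,0,0],[0,0,-0.38]],[0.15,[-0.18,-0.01,0],[0,0,-0.38]],[0.15,[-0.18,-0.02,0],[0,0,-0.38]],[0.15,[-0.18,-0.03,0],[0,0,-0.38]],[0.15,[-0.17,-0.04,0],[0,0,-0.38]],[0.15,[-0.17,-0.05,0],[0,0,-0.38]],[0.15,[-0.17,-0.06,0],[0,0,-0.37]],[0.15,[-0.16,-0.08,0],[0,0,-0.37]],[0.15,[0,0,0],[0,0,0]]]'

```text
clock: 39.67
position: [0.4784, -0.0107, 0.2375]
orientation: [0.88, 0.474, 0.0, 0.0]
contact_force: [0.5, -0.3, -0.1]
finger_gap: 0.578
grip_force: 0.0
```

Run:
```python
from h import *
st(); plan((.4787,-.0100,.1435),56.6,n=5); c=cam('wrist'); H,S,V=hsv(c)
for z,nm,m in ((.176,'stub',(S<60)&(V>78)),):
    p=proj(c,[[.4787,-.0100,z]])[0]; print(p)
    for q in cnts(m,150,4000,[int(p[0]-60),int(p[1]-60),int(p[0]+60),int(p[1]+60)]): P=ray(c,q,z); print(q.mean(0),cv2.contourArea(q),harm(P,6),rect(P))
```

```text
t 39.67 p [ 0.4784 -0.0107  0.2375] hd 56.59 zax [ 7.e-04 -1.e-04 -1.e+00] q [-0.178 -0.314  1.936  0.     1.519  0.405] F [ 0.5 -0.3 -0.1] gap 0.578 grip 0.0
plan n 5 d [ 0.0003  0.0007 -0.094 ] dh 0.01
[0.003, -0.0, 0.313] [0, 0, np.float64(-0.0)]
 x 5
[260.12201298 212.65616147]
[258.94565217 206.81521739] 738.0 (array([ 0.48023734, -0.00597446]), np.float32(28.122337), 387.31427484298) (array([ 0.48012054, -0.00573994]), [np.float64(20.1), np.float64(24.3)], np.float32(57.41874))
```

Request:
drive_tool --moves '[[0.15,[0.005,0,0.31],[0,0,0]],[0.15,[0,0,0.31],[0,0,0]],[0.15,[0,0,0.31],[0,0,0]],[0.15,[0,0,0.31],[0,0,0]],[0.15,[0,0,0.31],[0,0,0]],[-1,[0,0,0],[0,0,0]],[-1,[0,0,0],[0,0,0]],[-1,[0,0,0],[0,0,0]],[-1,[0,0,0],[0,0,0.5]],[-1,[0,0,0],[0,0,0.5]],[-1,[0,0,0],[0,0,0.5]],[-1,[0,0,0],[0,0,0]]]' --force 70

```text
clock: 41.22
position: [0.4777, -0.0099, 0.1424]
orientation: [0.934, 0.356, -0.001, -0.001]
contact_force: [2.1, -0.1, -17.0]
finger_gap: 0.355
grip_force: 71.2
```

Run:
```python
from h import *
st(); print(get_state()['torque'])
```

```text
t 41.23 p [ 0.4777 -0.0099  0.1424] hd 41.77 zax [-3.e-03  7.e-04 -1.e+00] q [-0.177 -0.236  2.034  0.     1.347  0.665] F [  2.1  -0.1 -17. ] gap 0.355 grip 71.2
[-0.06696358 -0.30378935 -0.01579402]
```

Request:
drive_tool --moves '[[-1,[0,0,0],[0,0,-0.5]],[-1,[0,0,-0.08],[0,0,0]],[-1,[0,0,-0.08],[0,0,0]],[-1,[0,0,-0.08],[0,0,0]],[-1,[0,0,0],[0,0,0]]]'

```text
clock: 41.85
position: [0.4787, -0.0098, 0.1599]
orientation: [0.918, 0.396, -0.0, -0.001]
contact_force: [-5.4, 2.3, -1.7]
finger_gap: 0.357
grip_force: 73.0
```

Run:
```python
from h import *
st(); print(get_state()['torque'])
```

```text
t 41.85 p [ 0.4787 -0.0098  0.1599] hd 46.71 zax [-1.1e-03  7.0e-04 -1.0e+00] q [-1.760e-01 -2.530e-01  2.018e+00  1.000e-03  1.378e+00  5.790e-01] F [-5.4  2.3 -1.7] gap 0.357 grip 73.0
[ 0.4406197   1.564242   -0.00439193]
```

Request:
drive_tool --moves '[[-1,[0,0,-0.2],[0,0,0]],[-1,[0,0,-0.3],[0,0,0]],[-1,[0,0,-0.4],[0,0,0]],[-1,[0,0,-0.5],[0,0,0]],[-1,[0,0,0],[0,0,0]]]'

```text
clock: 42.48
position: [0.4822, -0.0108, 0.2486]
orientation: [0.918, 0.396, 0.005, 0.003]
contact_force: [0.3, 1.0, -2.8]
finger_gap: 0.363
grip_force: 73.2
```

Run:
```python
from h import *
st(); plan((.5707,.3311,.245),118.7,n=11)
```

```text
t 42.48 p [ 0.4822 -0.0108  0.2486] hd 46.71 zax [ 0.0117 -0.0023 -0.9999] q [-0.177 -0.318  1.92  -0.     1.527  0.579] F [ 0.3  1.  -2.8] gap 0.363 grip 73.2
plan n 11 d [ 0.0885  0.3419 -0.0036] dh 71.99
[0.469, -0.258, 0.006] [0, 0, np.float64(-0.654)]
[0.495, -0.202, 0.006] [0, 0, np.float64(-0.654)]
[0.515, -0.145, 0.006] [0, 0, np.float64(-0.654)]
[0.528, -0.085, 0.006] [0, 0, np.float64(-0.654)]
[0.535, -0.024, 0.006] [0, 0, np.float64(-0.654)]
[0.534, 0.037, 0.006] [0, 0, np.float64(-0.654)]
[0.526, 0.097, 0.006] [0, 0, np.float64(-0.654)]
[0.512, 0.157, 0.006] [0, 0, np.float64(-0.654)]
[0.49, 0.214, 0.006] [0, 0, np.float64(-0.654)]
[0.463, 0.269, 0.006] [0, 0, np.float64(-0.654)]
[0.429, 0.32, 0.006] [0, 0, np.float64(-0.654)]
```

Request:
drive_tool --moves '[[-1,[0.47,-0.26,0],[0,0,-0.65]],[-1,[0.5,-0.2,0],[0,0,-0.65]],[-1,[0.51,-0.14,0],[0,0,-0.65]],[-1,[0.53,-0.08,0],[0,0,-0.66]],[-1,[0.53,-0.02,0],[0,0,-0.66]],[-1,[0.53,0.04,0],[0,0,-0.66]],[-1,[0.53,0.1,0],[0,0,-0.66]],[-1,[0.51,0.16,0],[0,0,-0.66]],[-1,[0.49,0.21,0],[0,0,-0.66]],[-1,[0.46,0.27,0],[0,0,-0.66]],[-1,[0.43,0.32,0],[0,0,-0.66]],[-1,[0,0,0],[0,0,0]]]'

```text
clock: 43.98
position: [0.5686, 0.3327, 0.2418]
orientation: [0.507, 0.862, 0.0, -0.0]
contact_force: [0.2, 0.1, -2.0]
finger_gap: 0.356
grip_force: 73.3
```

Request:
drive_tool --moves '[[-1,[0,0,0],[0,0,0]]]'

```text
clock: 44.1
position: [0.5685, 0.3307, 0.2421]
orientation: [0.508, 0.862, -0.0, 0.0]
contact_force: [0.3, -0.2, -0.9]
finger_gap: 0.36
grip_force: 73.3
```

Run:
```python
from h import *
st(); plan((.5707,.3311,.20),118.7,n=2)
c=cam('wrist'); np.savez('pics/w17.npz',**c); save(c,'w17.png'); H,S,V=hsv(c)
p=np.array(get_state()['position'])
print('slot_0 expected px',proj(c,[[.5695,.330,.092],[.6037,.2724,.144]]))
# light wood of the rack plate at z=.092 and dark (cloth) slot in it
m=(H>=13)&(H<24)&(S>90)&(V>120)
for v in range(150,212,6): print(v,''.join('#' if m[v,u] else '.' for u in range(200,320,2)))
```

```text
t 44.1 p [0.5685 0.3307 0.2421] hd 118.97 zax [-2.e-04 -6.e-04 -1.e+00] q [ 0.414  0.123  1.52  -0.     1.499 -0.092] F [ 0.3 -0.2 -0.9] gap 0.36 grip 73.3
plan n 2 d [ 0.0022  0.0004 -0.0421] dh -0.27
[-0.006, 0.018, 0.351] [0, 0, np.float64(0.014)]
 x 2
slot_0 expected px [[258.16981397 181.065731  ]
 [260.37792297 271.08724907]]
150 ..............################################...........#..
156 ..............######################.########...........#...
162 ..............#############.#........#########.........#....
168 ...............#.....##...#..........#########.##........##.
174 .....##............##................#########..............
180 ............#.......#................#########..##..........
186 #....##..............................#########..............
192 ..######...#.........................#########..#.#.........
198 ................########.............#########....##........
204 .............#..#####...................######...#.........#
210 .............................................#...##.##..###.
```

Request:
drive_tool --moves '[[-1,[0,0.035,0.25],[0,0,0]],[-1,[0,0,0.35],[0,0,0]],[-1,[0,0,0.35],[0,0,0]],[-1,[0,0,0.3],[0,0,0]],[-1,[0,0,0],[0,0,0]]]'

```text
clock: 44.78
position: [0.5688, 0.3313, 0.1643]
orientation: [0.507, 0.862, -0.002, -0.002]
contact_force: [0.1, 0.1, -2.1]
finger_gap: 0.362
grip_force: 73.2
```

Request:
drive_tool --moves '[[-1,[0,0.02,0.21],[0,0,0]],[-1,[0,0,0.21],[0,0,0]],[-1,[0,0,0.21],[0,0,0]],[-1,[0,0,0.2],[0,0,0]],[-1,[0,0,0],[0,0,0]]]'

```text
clock: 45.4
position: [0.5702, 0.3321, 0.1168]
orientation: [0.507, 0.862, -0.002, -0.001]
contact_force: [-3.7, -2.6, -4.0]
finger_gap: 0.357
grip_force: 72.9
```

Request:
drive_tool --moves '[[-1,[0,-0.03,0.03],[0,0,0]],[-1,[0,0,0.03],[0,0,0]],[-1,[0,0,0],[0,0,0]]]'

```text
clock: 45.78
position: [0.5702, 0.3319, 0.1151]
orientation: [0.507, 0.862, 0.0, 0.0]
contact_force: [-2.1, -0.8, 0.4]
finger_gap: 0.358
grip_force: 73.3
```

Release gently to 46 mm opening, then lift straight up.

Request:
drive_tool --moves '[[-0.1,[0,0,0],[0,0,0]],[0.1,[0,0,0],[0,0,0]],[0.1,[0,0,0],[0,0,0]],[0.1,[0,0,0],[0,0,0]],[0.1,[0,0,-0.2],[0,0,0]],[0.1,[0,0,-0.5],[0,0,0]],[0.1,[0,0,-0.6],[0,0,0]],[0.1,[0,0,-0.8],[0,0,0]],[0.1,[0,0,-0.6],[0,0,0]],[0.1,[0,0,0],[0,0,0]]]'

```text
clock: 47.02
position: [0.5717, 0.3326, 0.2826]
orientation: [0.507, 0.862, 0.004, 0.003]
contact_force: [-0.6, 1.0, -0.2]
finger_gap: 0.546
grip_force: 0.0
```

Run:
```python
from h import *
np.set_printoptions(precision=4,suppress=True)
st(); c=cam('wrist'); save(c,'w18.png'); np.savez('pics/w18.npz',**c); H,S,V=hsv(c)
for k in ([.570,.331],[.6037,.2724],[.639,.2181]):
    p=proj(c,[k+[.144]])[0]; print('key px',p)
    for q in cnts((S<62)&(V>75),120,4000,[int(p[0]-35),max(0,int(p[1]-35)),int(p[0]+35),int(p[1]+35)])[:2]: P=ray(c,q,.144); print(q.mean(0),cv2.contourArea(q),harm(P,6),rect(P))
r,g,b=[c['img'][...,i].astype(int) for i in range(3)]
for nm,m in (('red',(r>70)&(g<55)&(b<60)&(r>2.2*g)),('gold',(H>14)&(H<26)&(S>150)&(V>50))):
    for q in cnts(m,150,3000): print(nm,q.mean(0),cv2.contourArea(q),rect(ray(c,q,.011)))
```

```text
t 47.02 p [0.5717 0.3326 0.2826] hd 119.02 zax [ 0.0089  0.0039 -1.    ] q [ 0.415  0.106  1.471 -0.     1.554 -0.092] F [-0.6  1.  -0.2] gap 0.546 grip 0.0
key px [253.6253 183.8432]
[254.9855 178.6667] 391.5 (array([0.5688, 0.3359]), np.float32(28.603508), 367.019515263848) (array([0.5687, 0.336 ]), [np.float64(20.3), np.float64(22.0)], np.float32(118.9102))
key px [254.9801 249.0693]
[253.2471 256.8824] 729.0 (array([0.6063, 0.2652]), np.float32(32.48494), 1392.649063872639) (array([0.6088, 0.2648]), [np.float64(30.8), np.float64(59.7)], np.float32(119.29179))
key px [259.4509 303.7803]
[259.9149 300.1064] 162.5 (array([0.6373, 0.2223]), np.float32(30.587723), 226.5121134626679) (array([0.6376, 0.2219]), [np.float64(12.7), np.float64(21.2)], np.float32(118.78049))
red [ 81.771 177.145] 367.5 (array([0.3791, 0.1921]), [np.float64(11.2), np.float64(83.2)], np.float32(131.25845))
```

Key hangs in slot_0 (stub seen at the right height and size). The red wax appears to have been knocked (now near (0.38, 0.19)). First re-check the board slope.

Run:
```python
from h import *
plan((.555,.03,.24),29.7,n=11)
```

```text
plan n 11 d [-0.0156 -0.3022 -0.0394] dh -89.32
[-0.389, -0.243, 0.06] [0, 0, np.float64(0.812)]
[-0.419, -0.185, 0.06] [0, 0, np.float64(0.812)]
[-0.441, -0.124, 0.06] [0, 0, np.float64(0.812)]
[-0.454, -0.061, 0.06] [0, 0, np.float64(0.812)]
[-0.458, 0.004, 0.06] [0, 0, np.float64(0.812)]
[-0.453, 0.069, 0.06] [0, 0, np.float64(0.812)]
[-0.439, 0.132, 0.06] [0, 0, np.float64(0.812)]
[-0.416, 0.193, 0.06] [0, 0, np.float64(0.812)]
[-0.385, 0.25, 0.06] [0, 0, np.float64(0.812)]
[-0.345, 0.301, 0.06] [0, 0, np.float64(0.812)]
[-0.299, 0.347, 0.06] [0, 0, np.float64(0.812)]
```

Request:
drive_tool --moves '[[0.1,[-0.39,-0.24,0.04],[0,0,0.81]],[0.1,[-0.42,-0.18,0.04],[0,0,0.81]],[0.1,[-0.44,-0.12,0.06],[0,0,0.81]],[0.1,[-0.45,-0.06,0.06],[0,0,0.81]],[0.1,[-0.46,0,0.06],[0,0,0.81]],[0.1,[-0.45,0.07,0.06],[0,0,0.81]],[0.1,[-0.44,0.13,0.06],[0,0,0.81]],[0.1,[-0.42,0.19,0.06],[0,0,0.81]],[0.1,[-0.38,0.25,0.06],[0,0,0.81]],[0.1,[-0.34,0.3,0.06],[0,0,0.82]],[0.1,[-0.3,0.35,0.06],[0,0,0.82]],[0.1,[0,0,0],[0,0,0]]]'

```text
clock: 48.58
position: [0.5541, 0.0291, 0.2368]
orientation: [0.967, 0.255, -0.002, -0.001]
contact_force: [0.5, 0.1, -0.3]
finger_gap: 0.553
grip_force: 0.0
```

Request:
drive_tool --moves '[[0.1,[0,0,0],[0,0,0]],[0.1,[0,0,0],[0,0,0]]]'

```text
clock: 48.82
position: [0.5552, 0.0312, 0.2388]
orientation: [0.966, 0.257, -0.0, -0.0]
contact_force: [-0.7, 1.0, 0.2]
finger_gap: 0.551
grip_force: 0.0
```

```bash
cat >> h.py <<'E'
def board(c,r0=100,r1=206,u0=(150,190),verbose=True):
    """find the dark edge lines beside the face by a rough then a fine pass"""
    g=cv2.GaussianBlur(c['img'],(3,3),0).max(2).astype(float)
    L=[];Rr=[]
    for v in range(r0,r1,3):
        l=np.arange(140,200); r=np.arange(315,360); L.append((v,l[np.argmin(g[v,l])]+2)); Rr.append((v,r[np.argmin(g[v,r])]-2))
    print(L[::6],Rr[::6]); return L,Rr
E
python3 - <<'E'
from h import *
np.set_printoptions(precision=4,suppress=True)
st(); c=cam('wrist'); save(c,'w19.png'); np.savez('pics/w19.npz',**c)
g=cv2.GaussianBlur(c['img'],(3,3),0).max(2).astype(int)
for v in (110,150,190): print(v,'L',[(u,int(g[v,u])) for u in range(132,192,2)],'R',[(u,int(g[v,u])) for u in range(316,366,2)])
E
```

```text
t 48.83 p [0.5552 0.0312 0.2388] hd 29.82 zax [-0.0005  0.0003 -1.    ] q [-0.078 -0.116  1.765  0.     1.493  0.972] F [-0.7  1.   0.2] gap 0.551 grip 0.0
110 L [(132, 244), (134, 242), (136, 231), (138, 230), (140, 231), (142, 231), (144, 231), (146, 225), (148, 220), (150, 229), (152, 241), (154, 215), (156, 127), (158, 133), (160, 124), (162, 77), (164, 84), (166, 169), (168, 211), (170, 217), (172, 217), (174, 217), (176, 217), (178, 217), (180, 217), (182, 217), (184, 216), (186, 179), (188, 136), (190, 133)] R [(316, 207), (318, 213), (320, 217), (322, 218), (324, 218), (326, 220), (328, 221), (330, 221), (332, 221), (334, 221), (336, 222), (338, 222), (340, 222), (342, 222), (344, 223), (346, 210), (348, 117), (350, 68), (352, 111), (354, 139), (356, 130), (358, 100), (360, 97), (362, 99), (364, 99)]
150 L [(132, 198), (134, 196), (136, 198), (138, 200), (140, 194), (142, 195), (144, 198), (146, 197), (148, 197), (150, 197), (152, 198), (154, 200), (156, 214), (158, 231), (160, 240), (162, 232), (164, 149), (166, 132), (168, 126), (170, 77), (172, 104), (174, 189), (176, 189)
[... 341 characters left out ...]
358, 77), (360, 57), (362, 54), (364, 53)]
190 L [(132, 193), (134, 192), (136, 193), (138, 190), (140, 194), (142, 195), (144, 204), (146, 208), (148, 218), (150, 235), (152, 242), (154, 243), (156, 242), (158, 239), (160, 223), (162, 192), (164, 169), (166, 172), (168, 165), (170, 140), (172, 108), (174, 81), (176, 78), (178, 67), (180, 115), (182, 191), (184, 209), (186, 210), (188, 210), (190, 210)] R [(316, 214), (318, 213), (320, 211), (322, 211), (324, 211), (326, 211), (328, 211), (330, 211), (332, 179), (334, 85), (336, 93), (338, 128), (340, 115), (342, 76), (344, 50), (346, 53), (348, 53), (350, 64), (352, 89), (354, 98), (356, 102), (358, 106), (360, 105), (362, 108), (364, 107)]
```

Run:
```python
from h import *
np.set_printoptions(precision=4,suppress=True)
c=dict(np.load('pics/w19.npz')); L,Rr=edge_pts(c,(.194,144.2),(-.18,367.3),range(102,204)); kl=lfit(L);kr=lfit(Rr); print(kl,kr)
h=cv2.cvtColor(c['img'],cv2.COLOR_RGB2HSV); m=cv2.inRange(h,(17,100,100),(34,255,255)); B=[]
for v in range(110,215):
    x0=int(153+(v-110)*.21); w=np.where(m[v,x0-9:x0+9])[0]+x0-9.
    if len(w): B.append((v,(w.min()+w.max()+1)/2))
kb=lfit(B); print('bar',kb)
for hd in (29.5,30.,30.5):
    a,P0,P1=width_slope(c,kl[0],kr[0],102,204,hd); d=P0-P1; yd=np.array([np.cos(np.radians(hd+90)),np.sin(np.radians(hd+90)),0])
    print(hd,'slope',round(a,2),'edge hd',np.degrees(np.arctan2(d[1],d[0])).round(2),'axis pts',P0-.074*yd,P1-.074*yd,'bar slope',round(width_slope(c,kb[0],kr[0],102,204,hd,.1585)[0],2))
# back and front edges of the face on the centre line
g=cv2.GaussianBlur(c['img'],(3,3),0); H=cv2.cvtColor(g,cv2.COLOR_RGB2HSV).astype(int)
for u in (300,325,335): print(u,[(v,int(H[v,u,0]),int(H[v,u,2])) for v in list(range(78,102,2))],[(v,int(H[v,u,2])) for v in range(196,222,2)])
# table gold / red
s=cam('scene'); np.savez('pics/scene2.npz',**s); t=cam('top'); np.savez('pics/top2.npz',**t)
for nm,cc in (('scene',s),('top',t)):
    r,gg,b=[cc['img'][...,i].astype(int) for i in range(3)]; Hh,Ss,Vv=hsv(cc)
    box=[230,245,345,375] if nm=='scene' else [100,240,235,320]
    for q in cnts((r>90)&(gg<60)&(b<70)&(r>2.2*gg),40,900,box): print(nm,'red',q.mean(0),cv2.contourArea(q),rect(ray(cc,q,.011)))
    for q in cnts((Hh>12)&(Hh<26)&(Ss>140)&(Vv>90),40,900,box): print(nm,'gold',q.mean(0),cv2.contourArea(q),rect(ray(cc,q,.011)))
```

```text
(array([  0.193 , 143.9251], dtype=float32), 0.1616363525390625, 102) (array([ -0.1867, 368.1379], dtype=float32), 0.1498260498046875, 102)
bar (array([  0.2184, 129.3292], dtype=float32), 0.1872100830078125, 105)
29.5 slope 20.35 edge hd 29.74 axis pts [0.6154 0.0701 0.1198] [0.5286 0.0206 0.0827] bar slope 20.42
30.0 slope 20.35 edge hd 29.74 axis pts [0.616  0.0704 0.12  ] [0.5293 0.0209 0.083 ] bar slope 20.42
30.5 slope 20.35 edge hd 29.74 axis pts [0.6166 0.0707 0.1203] [0.53   0.0212 0.0833] bar slope 20.42
300 [(78, 10, 160), (80, 10, 160), (82, 10, 161), (84, 10, 159), (86, 10, 161), (88, 10, 144), (90, 11, 107), (92, 11, 105), (94, 12, 138), (96, 12, 204), (98, 13, 226), (100, 13, 220)] [(196, 142), (198, 172), (200, 178), (202, 183), (204, 189), (206, 190), (208, 181), (210, 173), (212, 132), (214, 89), (216, 83), (218, 108), (220, 124)]
325 [(78, 11, 150), (80, 10, 150), (82, 11, 149), (84, 11, 149), (86, 11, 145), (88, 11, 121), (90, 11, 98), (92, 10, 100), (94, 12, 138), (96, 12, 202), (98, 13, 224), (100, 13, 221)] [(196, 214), (198, 208), (200, 202), (202, 206), (204,
[... 230 characters left out ...]
 12, 142), (96, 12, 202), (98, 13, 221), (100, 13, 219)] [(196, 102), (198, 111), (200, 118), (202, 126), (204, 129), (206, 127), (208, 137), (210, 155), (212, 180), (214, 204), (216, 210), (218, 155), (220, 87)]
scene red [309.1733 295.6667] 135.5 (array([0.3771, 0.1883]), [np.float64(10.7), np.float64(85.9)], np.float32(131.31903))
scene gold [285.4932 329.2603] 168.5 (array([0.3929, 0.2799]), [np.float64(11.4), np.float64(75.1)], np.float32(135.99829))
top red [196.5    287.4038] 48.0 (array([0.3803, 0.1861]), [np.float64(6.6), np.float64(78.6)], np.float32(131.87051))
top gold [158.2745 280.6667] 128.5 (array([0.3962, 0.2796]), [np.float64(13.0), np.float64(71.3)], np.float32(137.73257))
```

Board 20.35° and bar 20.42° by the same measure: level with the gauge. The red stick now lies at (0.379, 0.189), axis 131.4°; gold is unmoved at (0.395, 0.280). Go and pick the red one.

Run:
```python
from h import *
plan((.379,.189,.13),-48.6,n=9)
```

```text
plan n 9 d [-0.1763  0.158  -0.1092] dh -78.4
[-0.138, -0.416, 0.202] [0, 0, np.float64(0.871)]
[-0.199, -0.39, 0.202] [0, 0, np.float64(0.871)]
[-0.256, -0.356, 0.202] [0, 0, np.float64(0.871)]
[-0.307, -0.313, 0.202] [0, 0, np.float64(0.871)]
[-0.351, -0.263, 0.202] [0, 0, np.float64(0.871)]
[-0.387, -0.207, 0.202] [0, 0, np.float64(0.871)]
[-0.414, -0.146, 0.202] [0, 0, np.float64(0.871)]
[-0.431, -0.081, 0.202] [0, 0, np.float64(0.871)]
[-0.438, -0.015, 0.202] [0, 0, np.float64(0.871)]
```

Request:
drive_tool --moves '[[0,[-0.14,-0.42,0.1],[0,0,0.87]],[0,[-0.2,-0.39,0.1],[0,0,0.87]],[0,[-0.26,-0.36,0.15],[0,0,0.87]],[0,[-0.31,-0.31,0.2],[0,0,0.87]],[0,[-0.35,-0.26,0.2],[0,0,0.87]],[0,[-0.39,-0.21,0.25],[0,0,0.87]],[0,[-0.41,-0.15,0.25],[0,0,0.87]],[0,[-0.43,-0.08,0.28],[0,0,0.87]],[0,[-0.44,-0.02,0.29],[0,0,0.87]],[0,[0,0,0],[0,0,0]],[0,[0,0,0],[0,0,0]]]'

```text
clock: 50.35
position: [0.3795, 0.1891, 0.1308]
orientation: [0.912, -0.41, 0.001, -0.0]
contact_force: [0.4, 0.1, -0.4]
finger_gap: 0.494
grip_force: 0.0
```

```bash
cat >> h.py <<'E'
def wax(c,col,box=None):
    r,g,b=[c['img'][...,i].astype(int) for i in range(3)]; H,S,V=hsv(c)
    m=((r>60)&(g<60)&(b<70)&(r>2.0*g)&(S>150)) if col=='red' else (H>14)&(H<27)&(S>130)&(V>40)
    for q in cnts(m,150,9000,box)[:4]: print(col,q.mean(0).round(1),cv2.contourArea(q),*rect(ray(c,q,.010)))
E
python3 - <<'E'
from h import *
st(); c=cam('wrist'); save(c,'w20.png'); np.savez('pics/w20.npz',**c); wax(c,'red'); wax(c,'gold'); print(proj(c,[.379,.189,.01]))
E
```

```text
t 50.35 p [0.3795 0.1891 0.1308] hd -48.46 zax [ 1.6e-03  1.0e-04 -1.0e+00] q [ 0.287 -0.381  2.167 -0.     1.354  2.703] F [ 0.4  0.1 -0.4] gap 0.494 grip 0.0
red [261.8 182.5] 870.0 [0.37889056 0.1877596 ] [np.float64(9.9), np.float64(85.1)] 131.13672
gold [476.   64.5] 6865.0 [0.32580261 0.00538163] [np.float64(78.8), np.float64(81.7)] 41.543785
gold [410.2 281.2] 7148.0 [0.17852905 0.16389116] [np.float64(75.8), np.float64(281.4)] 3.302354
gold [286.8 321.8] 1882.5 [0.25663101 0.2699502 ] [np.float64(59.3), np.float64(73.1)] 104.1575
gold [374.1 370.6] 393.5 [0.15216403 0.26428491] [np.float64(21.5), np.float64(58.3)] 167.50562
[[260.68465917 185.19777403]]
```

Request:
drive_tool --moves '[[0,[0.01,0.02,0.42],[0,0,0.04]],[0,[0,0,0.42],[0,0,0]],[0,[0,0,0.42],[0,0,0]],[0,[0,0,0.42],[0,0,0]],[0,[0,0,0.42],[0,0,0]],[0,[0,0,0],[0,0,0]],[-1,[0,0,0],[0,0,0]],[-1,[0,0,0],[0,0,0]],[-1,[0,0,0],[0,0,0]],[-1,[0,0,0],[0,0,0]],[-1,[0,0,0],[0,0,0]]]' --force 35

```text
clock: 51.78
position: [0.3799, 0.1881, 0.0057]
orientation: [0.91, -0.414, 0.001, -0.001]
contact_force: [0.3, -1.4, 6.8]
finger_gap: 0.124
grip_force: 36.9
```

Run:
```python
from h import *
st()
```

```text
t 51.77 p [0.3799 0.1881 0.0057] hd -48.97 zax [ 3.5e-03  6.0e-04 -1.0e+00] q [ 0.284 -0.179  2.242 -0.     1.075  2.71 ] F [ 0.3 -1.4  6.8] gap 0.124 grip 36.9
```

Request:
drive_tool --moves '[[-1,[0,0,-0.3],[0,0,0]],[-1,[0,0,-0.6],[0,0,0]],[-1,[0,0,-0.7],[0,0,0]],[-1,[0,0,-0.7],[0,0,0]],[-1,[0,0,-0.6],[0,0,0]],[-1,[0,0,0],[0,0,0]]]'

```text
clock: 52.52
position: [0.3801, 0.1884, 0.1818]
orientation: [0.91, -0.414, 0.003, -0.002]
contact_force: [-0.6, 0.4, -1.0]
finger_gap: 0.119
grip_force: 36.2
```

Run:
```python
from h import *
st(); c=cam('wrist'); wax(c,'gold'); wax(c,'red'); plan((.5294,.0464,.182),29.74,n=9)
```

```text
t 52.52 p [0.3801 0.1884 0.1818] hd -48.97 zax [ 0.0071  0.0022 -1.    ] q [ 0.284 -0.435  2.118  0.     1.451  2.71 ] F [-0.6  0.4 -1. ] gap 0.119 grip 36.2
gold [196.5 223. ] 571.5 [0.39396536 0.27846057] [np.float64(11.7), np.float64(75.3)] 136.12436
red [258.8 246.3] 2867.5 [0.31753146 0.26384705] [np.float64(25.2), np.float64(198.7)] 131.37543
plan n 9 d [ 0.1506 -0.1416  0.0027] dh 78.71
[0.381, -0.038, -0.005] [0, 0, np.float64(-0.875)]
[0.382, 0.02, -0.005] [0, 0, np.float64(-0.875)]
[0.375, 0.078, -0.005] [0, 0, np.float64(-0.875)]
[0.358, 0.134, -0.005] [0, 0, np.float64(-0.875)]
[0.334, 0.187, -0.005] [0, 0, np.float64(-0.875)]
[0.302, 0.236, -0.005] [0, 0, np.float64(-0.875)]
[0.262, 0.279, -0.005] [0, 0, np.float64(-0.875)]
[0.217, 0.315, -0.005] [0, 0, np.float64(-0.875)]
[0.166, 0.345, -0.005] [0, 0, np.float64(-0.875)]
```

Request:
drive_tool --moves '[[-1,[0.38,-0.04,-0.03],[0,0,-0.87]],[-1,[0.38,0.02,-0.02],[0,0,-0.87]],[-1,[0.38,0.08,0],[0,0,-0.87]],[-1,[0.36,0.13,0],[0,0,-0.88]],[-1,[0.33,0.19,0],[0,0,-0.88]],[-1,[0.3,0.24,0],[0,0,-0.88]],[-1,[0.26,0.28,0],[0,0,-0.88]],[-1,[0.22,0.32,0],[0,0,-0.88]],[-1,[0.17,0.34,0],[0,0,-0.88]],[-1,[0,0,0],[0,1,0]],[-1,[0,0,0],[0,1,0]],[-1,[0,0,0],[0,0,0]]]'

```text
clock: 54.08
position: [0.5252, 0.0454, 0.1763]
orientation: [0.952, 0.253, 0.164, -0.046]
contact_force: [-0.6, -0.3, -0.5]
finger_gap: 0.12
grip_force: 36.2
```

```bash
cat >> h.py <<'E'
U=np.array([.816,.466,.342]);N=np.array([-.297,-.170,.940]);Yb=np.array([-.4962,.868,0]);MID=np.array([.5722,.0455,.1014])
def toboard(x,y,h):
    s=get_state(); M=R.from_quat(s['orientation']).as_matrix(); p=np.array(s['position']); d=(p-MID); print('board coords of TCP x,y,h',np.round([d@U,d@Yb,d@N],4))
    t=MID+x*U+y*Yb+h*N; print('shift in tool units',np.round((t-p)@M/.06,3))
    W=np.c_[U,-Yb,-N]; e=R.from_matrix(M.T@W).as_rotvec(); print('turn in units',np.round(np.degrees(e)/10,3))
E
python3 - <<'E'
from h import *
st(); toboard(-.008,.022,.02)
E
```

```text
t 54.08 p [0.5252 0.0454 0.1763] hd 29.7 zax [ 0.2896  0.1705 -0.9418] q [-0.173 -0.35   2.094  0.242  1.144  0.807] F [-0.6 -0.3 -0.5] gap 0.12 grip 36.2
board coords of TCP x,y,h [-0.0128  0.0232  0.0844]
shift in tool units [0.087 0.025 1.072]
turn in units [-0.024  0.037 -0.004]
```

Request:
drive_tool --moves '[[-1,[0.03,0.01,0.36],[0,0.04,0]],[-1,[0.03,0.01,0.36],[0,0,0]],[-1,[0.03,0,0.35],[0,0,0]],[-1,[0,0,0.06],[0,0,0]],[-1,[0,0,0.06],[0,0,0]],[-1,[0,0,0],[0,0,0]]]'

```text
clock: 54.82
position: [0.5556, 0.0597, 0.1163]
orientation: [0.951, 0.254, 0.171, -0.046]
contact_force: [0.4, -0.1, 0.4]
finger_gap: 0.124
grip_force: 36.2
```

Run:
```python
from h import *
st(); toboard(-.008,.022,.0055)
```

```text
t 54.83 p [0.5556 0.0597 0.1163] hd 29.94 zax [ 0.3024  0.1736 -0.9372] q [-0.134 -0.204  2.085  0.257  0.989  0.802] F [ 0.4 -0.1  0.4] gap 0.124 grip 36.2
board coords of TCP x,y,h [-0.0018  0.0206  0.0165]
shift in tool units [-0.105 -0.024  0.183]
turn in units [-0.003 -0.041  0.019]
```

Request:
drive_tool --moves '[[-1,[-0.05,-0.01,0.04],[0,0,0]],[-1,[-0.05,-0.01,0.04],[0,0,0]],[-1,[0,0,0.04],[0,0,0]],[-1,[0,0,0.03],[0,0,0]],[-1,[0,0,0],[0,0,0]]]'

```text
clock: 55.45
position: [0.5521, 0.0593, 0.1061]
orientation: [0.951, 0.255, 0.17, -0.046]
contact_force: [-8.6, -2.5, 9.4]
finger_gap: 0.122
grip_force: 37.5
```

Request:
drive_tool --moves '[[-1,[0,0,-0.025],[0,0,0]],[-0.75,[0,0,0],[0,0,0]],[-0.5,[0,0,0],[0,0,0]],[-0.45,[0,0,0],[0,0,0]],[-0.45,[0,0,0],[0,0,0]],[-0.45,[0,0,-0.2],[0,0,0]],[-0.45,[0,0,-0.4],[0,0,0]],[-0.45,[0,0,-0.5],[0,0,0]],[-0.45,[0,0,-0.5],[0,0,0]],[-0.45,[0,0,0],[0,0,0]]]'

```text
clock: 56.7
position: [0.5246, 0.0419, 0.2008]
orientation: [0.95, 0.254, 0.174, -0.044]
contact_force: [0.4, 0.2, 0.4]
finger_gap: 0.271
grip_force: 0.0
```

```bash
cat >> h.py <<'E'
def onboard(c,col):
    r,g,b=[c['img'][...,i].astype(int) for i in range(3)]; H,S,V=hsv(c)
    m=((r>60)&(g<60)&(b<70)&(r>2.0*g)&(S>150)) if col=='red' else (H>15)&(H<27)&(S>150)&(V>40)
    o=c['o']
    for q in cnts(m,100,9000):
        d=(np.c_[q,np.ones(len(q))]@np.linalg.inv(c['K']).T)@c['Rw'].T; s=((MID+.010*N-o)@N)/(d@N); P=o+d*s[:,None]-MID; P2=np.c_[P@U,P@Yb,0*s]
        ctr,wh,a=rect(P2)
        if abs(ctr[0])<.09 and abs(ctr[1])<.09: print(col,'px',q.mean(0).round(1),'board centre',ctr.round(4),'size',wh,'angle',round(float(a),1),'x',P2[:,0].min().round(4),P2[:,0].max().round(4))
E
python3 - <<'E'
from h import *
st(); c=cam('wrist'); save(c,'w21.png'); np.savez('pics/w21.npz',**c); onboard(c,'red')
plan((.394,.2785,.17),-43.9,n=10,h0=29.74)
E
```

```text
t 56.7 p [0.5246 0.0419 0.2008] hd 29.97 zax [ 0.3089  0.1725 -0.9353] q [-0.184 -0.388  2.083  0.248  1.175  0.8  ] F [0.4 0.2 0.4] gap 0.271 grip 0.0
red px [256.3 195.8] board centre [-0.0082  0.0244] size [np.float64(10.0), np.float64(86.3)] angle 0.4 x -0.0513 0.035
plan n 10 d [-0.1297  0.2363 -0.0285] dh -73.64
[0.008, -0.449, 0.048] [0, 0, 0.736]
[-0.05, -0.446, 0.048] [0, 0, 0.736]
[-0.107, -0.436, 0.048] [0, 0, 0.736]
[-0.162, -0.419, 0.048] [0, 0, 0.736]
[-0.214, -0.395, 0.048] [0, 0, 0.736]
[-0.263, -0.364, 0.048] [0, 0, 0.736]
[-0.308, -0.327, 0.048] [0, 0, 0.736]
[-0.347, -0.285, 0.048] [0, 0, 0.736]
[-0.381, -0.238, 0.048] [0, 0, 0.736]
[-0.408, -0.188, 0.048] [0, 0, 0.736]
```

Request:
drive_tool --moves '[[-0.2,[0,0,0],[0,-1,0]],[-0.1,[0,0,0],[0,-1,0]],[0,[0.01,-0.45,0.02],[0,-0.07,0.74]],[0,[-0.05,-0.45,0.02],[0,0,0.74]],[0,[-0.11,-0.44,0.05],[0,0,0.74]],[0,[-0.16,-0.42,0.05],[0,0,0.74]],[0,[-0.21,-0.4,0.05],[0,0,0.74]],[0,[-0.26,-0.36,0.05],[0,0,0.74]],[0,[-0.31,-0.33,0.05],[0,0,0.74]],[0,[-0.35,-0.28,0.05],[0,0,0.74]],[0,[-0.38,-0.24,0.05],[0,0,0.74]],[0,[-0.41,-0.19,0.05],[0,0,0.74]]]'

```text
clock: 58.25
position: [0.3919, 0.2801, 0.1686]
orientation: [0.926, -0.377, -0.003, 0.003]
contact_force: [0.2, -0.2, -0.7]
finger_gap: 0.496
grip_force: 0.0
```

Request:
drive_tool --moves '[[0,[0,0,0.3],[0,0,0]],[0,[0,0,0.3],[0,0,0]],[0,[0,0,0],[0,0,0]]]'

```text
clock: 58.62
position: [0.3915, 0.2779, 0.1311]
orientation: [0.927, -0.375, -0.004, 0.004]
contact_force: [-0.8, 0.1, 0.5]
finger_gap: 0.499
grip_force: 0.0
```

Run:
```python
from h import *
st(); c=cam('wrist'); save(c,'w22.png'); np.savez('pics/w22.npz',**c); p=proj(c,[.394,.2785,.01])[0]; print(p); wax(c,'gold',[int(p[0]-90),int(max(0,p[1]-90)),int(p[0]+90),int(p[1]+60)]); wax(c,'red')
```

```text
t 58.62 p [0.3915 0.2779 0.1311] hd -44.1 zax [-0.0102 -0.0048 -0.9999] q [ 0.462 -0.211  2.034  0.     1.331  2.802] F [-0.8  0.1  0.5] gap 0.499 grip 0.0
[256.26097985 182.75775529]
gold [254.  181.6] 842.0 [0.39475565 0.28052927] [np.float64(10.5), np.float64(74.3)] 136.00325
```

Request:
drive_tool --moves '[[0,[0.01,-0.06,0],[0.06,0.02,0]],[0,[0,0,0.42],[0,0,0]],[0,[0,0,0.42],[0,0,0]],[0,[0,0,0.42],[0,0,0]],[0,[0,0,0.42],[0,0,0]],[0,[0,0,0.42],[0,0,0]],[0,[0,0,0],[0,0,0]],[-1,[0,0,0],[0,0,0]],[-1,[0,0,0],[0,0,0]],[-1,[0,0,0],[0,0,0]],[-1,[0,0,0],[0,0,0]],[-1,[0,0,0],[0,0,0]]]' --force 35

```text
clock: 60.18
position: [0.3979, 0.2827, 0.0102]
orientation: [0.927, -0.375, 0.003, -0.004]
contact_force: [-0.1, -1.4, 7.0]
finger_gap: 0.103
grip_force: 35.1
```

Request:
drive_tool --moves '[[-1,[0,0,-0.3],[0,0,0]],[-1,[0,0,-0.6],[0,0,0]],[-1,[0,0,-0.7],[0,0,0]],[-1,[0,0,-0.7],[0,0,0]],[-1,[0,0,-0.6],[0,0,0]],[-1,[0,0,0],[0,0,0]],[-1,[0,0,0],[0,0,0]]]'

```text
clock: 61.05
position: [0.3951, 0.2812, 0.1819]
orientation: [0.927, -0.375, 0.001, -0.002]
contact_force: [0.3, -0.6, -0.3]
finger_gap: 0.106
grip_force: 34.1
```

Run:
```python
from h import *
st(); t=MID-.012*U-.022*Yb+.085*N; print(t); plan(t,29.74,n=9)
```

```text
t 61.05 p [0.3951 0.2812 0.1819] hd -44.08 zax [ 0.0041  0.0029 -1.    ] q [ 4.650e-01 -2.610e-01  1.987e+00  1.000e-03  1.411e+00  2.805e+00] F [ 0.3 -0.6 -0.3] gap 0.106 grip 34.1
[0.5480794 0.006362  0.177196 ]
plan n 9 d [ 0.153  -0.2749 -0.0047] dh 73.82
[0.558, 0.169, 0.009] [0, 0, np.float64(-0.82)]
[0.528, 0.246, 0.009] [0, 0, np.float64(-0.82)]
[0.487, 0.319, 0.009] [0, 0, np.float64(-0.82)]
[0.437, 0.385, 0.009] [0, 0, np.float64(-0.82)]
[0.377, 0.444, 0.009] [0, 0, np.float64(-0.82)]
[0.31, 0.493, 0.009] [0, 0, np.float64(-0.82)]
[0.237, 0.532, 0.009] [0, 0, np.float64(-0.82)]
[0.158, 0.561, 0.009] [0, 0, np.float64(-0.82)]
[0.077, 0.577, 0.009] [0, 0, np.float64(-0.82)]
```

Run:
```python
from h import *
np.set_printoptions(precision=4,suppress=True)
s=get_state(); p=np.array(s['position']); M=R.from_quat(s['orientation']).as_matrix()
c=cam('wrist'); save(c,'w23.png'); np.savez('pics/w23.npz',**c); H,S,V=hsv(c)
m=(H>14)&(H<27)&(S>130)&(V>40)
for q in cnts(m,150,9000,[200,150,320,384])[:3]: print('px',q.min(0),q.max(0),cv2.contourArea(q)); P=(ray(c,q,p[2]+.003)-p)@M; print(rect(P),P[:,0].min(),P[:,0].max(),P[:,1].min(),P[:,1].max())
for v in range(170,384,12):
    w=np.where(m[v,200:320])[0]+200; print(v,(w.min(),w.max(),len(w)) if len(w) else None,end=' ')
t=cam('scene'); 
H,S,V=hsv(t)
for q in cnts((H>12)&(H<26)&(S>140)&(V>90),40,900,[230,245,345,375]): print('\nscene gold still on table?',q.mean(0),cv2.contourArea(q),rect(ray(t,q,.011)))
```

```text
px [247 179] [269 324] 2350.0
(array([-0.0011, -0.0014]), [np.float64(11.1), np.float64(80.4)], np.float32(0.97508353)) -0.04118543525947874 0.039099514388752796 -0.007660211787359784 0.003517562975788399
px [303 258] [319 290] 239.0
(array([-0.0108,  0.025 ]), [np.float64(8.1), np.float64(18.5)], np.float32(176.61234)) -0.019865377619376734 -0.0013808857693704381 0.02097077922018433 0.029503402266905118
170 None 182 (np.int64(249), np.int64(268), 19) 194 (np.int64(249), np.int64(268), 18) 206 (np.int64(248), np.int64(268), 19) 218 (np.int64(248), np.int64(268), 20) 230 (np.int64(249), np.int64(268), 17) 242 (np.int64(209), np.int64(266), 16) 254 (np.int64(210), np.int64(266), 16) 266 (np.int64(206), np.int64(319), 21) 278 (np.int64(251), np.int64(318), 25) 290 (np.int64(251), np.int64(315), 18) 302 (np.int64(249), np.int64(267), 19) 314 (np.int64(250), np.int64(268), 16) 326 (np.int64(247), np.int64(264), 9) 338 (np.int64(266), np.int64(274), 3) 350 None 362 None 374 None 
scene gold still on table? [293.3061 288.7143] 85.5 (array([0.4132, 0.185 ]), [np.float64(15.8), np.float64(46.3)], np.float32(130.42484))
```

Gold stick is in the hand, aligned within 1° (a bit high in the fingers). Carry it to the board at y = −22 mm.

Request:
drive_tool --moves '[[-1,[0.56,0.17,-0.04],[0,0,-0.82]],[-1,[0.53,0.25,-0.04],[0,0,-0.82]],[-1,[0.49,0.32,0],[0,0,-0.82]],[-1,[0.44,0.38,0],[0,0,-0.82]],[-1,[0.38,0.44,0],[0,0,-0.82]],[-1,[0.31,0.49,0],[0,0,-0.82]],[-1,[0.24,0.53,0],[0,0,-0.82]],[-1,[0.16,0.56,0],[0,0,-0.82]],[-1,[0.08,0.58,0],[0,0,-0.82]],[-1,[0,0,0],[0,1,0]],[-1,[0,0,0],[0,1,0]],[-1,[0,0,0],[0,0,0]]]'

```text
clock: 62.65
position: [0.5465, 0.0062, 0.1831]
orientation: [0.952, 0.251, 0.167, -0.047]
contact_force: [0.5, 0.2, -0.8]
finger_gap: 0.102
grip_force: 34.2
```

Run:
```python
from h import *
st(); toboard(-.010,-.022,.03); c=cam('wrist'); onboard(c,'red')
```

```text
t 62.65 p [0.5465 0.0062 0.1831] hd 29.47 zax [ 0.2955  0.1727 -0.9396] q [-0.25  -0.295  2.041  0.266  1.156  0.727] F [ 0.5  0.2 -0.8] gap 0.102 grip 34.2
board coords of TCP x,y,h [-0.0113 -0.0213  0.0911]
shift in tool units [0.022 0.014 1.018]
turn in units [-0.018 -0.001 -0.026]
red px [202.1 194.6] board centre [-0.0078  0.0231] size [np.float64(10.8), np.float64(86.7)] angle 180.0 x -0.0512 0.0355
```

Request:
drive_tool --moves '[[-1,[0,0,0.34],[0,0,0]],[-1,[0,0,0.34],[0,0,0]],[-1,[0,0,0.34],[0,0,0]],[-1,[0,0,0.06],[0,0,0]],[-1,[0,0,0.06],[0,0,0]],[-1,[0,0,0],[0,0,0]]]'

```text
clock: 63.45
position: [0.5709, 0.0187, 0.1237]
orientation: [0.951, 0.253, 0.171, -0.045]
contact_force: [0.6, -0.7, -0.7]
finger_gap: 0.103
grip_force: 34.2
```

Run:
```python
from h import *
st(); toboard(-.010,-.022,.008)
```

```text
t 63.45 p [0.5709 0.0187 0.1237] hd 29.74 zax [ 0.3021  0.1723 -0.9376] q [-0.213 -0.17   2.043  0.277  1.017  0.722] F [ 0.6 -0.7 -0.7] gap 0.103 grip 34.2
board coords of TCP x,y,h [-0.0059 -0.0226  0.0259]
shift in tool units [-0.069 -0.011  0.297]
turn in units [ 0.003 -0.035 -0.   ]
```

Request:
drive_tool --moves '[[-1,[-0.03,0,0.06],[0,0,0]],[-1,[-0.03,0,0.06],[0,0,0]],[-1,[0,0,0.05],[0,0,0]],[-1,[0,0,0],[0,0,0]]]'

```text
clock: 63.95
position: [0.5703, 0.0187, 0.1117]
orientation: [0.951, 0.252, 0.17, -0.046]
contact_force: [0.3, 0.4, -0.9]
finger_gap: 0.101
grip_force: 34.2
```

Run:
```python
from h import *
st(); toboard(-.010,-.022,.008); c=cam('wrist'); onboard(c,'gold')
```

```text
t 63.95 p [0.5703 0.0187 0.1117] hd 29.7 zax [ 0.301   0.1726 -0.9379] q [-0.214 -0.156  2.051  0.281  0.996  0.715] F [ 0.3  0.4 -0.9] gap 0.101 grip 34.2
board coords of TCP x,y,h [-0.0105 -0.0223  0.0148]
shift in tool units [ 0.008 -0.005  0.114]
turn in units [-0.002 -0.03  -0.004]
gold px [258.3 219.4] board centre [ 0.0067 -0.0204] size [np.float64(11.5), np.float64(43.3)] angle 0.6 x -0.0149 0.0284
```

Request:
drive_tool --moves '[[-1,[0,0,0.03],[0,0,0]],[-1,[0,0,0.03],[0,0,0]],[-1,[0,0,0],[0,0,0]]]'

```text
clock: 64.38
position: [0.5717, 0.0191, 0.1098]
orientation: [0.951, 0.253, 0.17, -0.045]
contact_force: [-6.6, -1.8, 7.6]
finger_gap: 0.102
grip_force: 37.3
```

Request:
drive_tool --moves '[[-1,[0,0,-0.015],[0,0,0]],[-0.75,[0,0,0],[0,0,0]],[-0.5,[0,0,0],[0,0,0]],[-0.45,[0,0,0],[0,0,0]],[-0.45,[0,0,0],[0,0,0]],[-0.45,[0,0,-0.2],[0,0,0]],[-0.45,[0,0,-0.4],[0,0,0]],[-0.45,[0,0,-0.5],[0,0,0]],[-0.45,[0,0,-0.5],[0,0,0]],[-0.45,[0,0,0],[0,0,0]]]'

```text
clock: 65.62
position: [0.5439, 0.0018, 0.2038]
orientation: [0.951, 0.252, 0.174, -0.044]
contact_force: [0.7, 0.3, 0.0]
finger_gap: 0.275
grip_force: 0.0
```

Run:
```python
from h import *
st(); c=cam('wrist'); save(c,'w24.png'); np.savez('pics/w24.npz',**c); onboard(c,'red'); onboard(c,'gold')
EOF=0
```

```text
t 65.62 p [0.5439 0.0018 0.2038] hd 29.77 zax [ 0.3082  0.1706 -0.9359] q [-0.262 -0.329  2.033  0.267  1.185  0.721] F [0.7 0.3 0. ] gap 0.275 grip 0.0
red px [202.9 194.8] board centre [-0.0085  0.0231] size [np.float64(10.5), np.float64(86.2)] angle 179.9 x -0.0516 0.0347
gold px [256.2 197. ] board centre [-0.0092 -0.0205] size [np.float64(10.3), np.float64(75.4)] angle 179.6 x -0.0469 0.0284
```

Both sticks lie on the board, parallel to the slope (angles ≤ 0.4°, y = +23 and −20 mm). Final checks: tray empty, keys, board angle unchanged.

Run:
```python
from h import *
np.set_printoptions(precision=3,suppress=True)
t=cam('top'); s=cam('scene'); save(t,'top3.png'); save(s,'scene3.png')
for nm,c,a in (('top0',dict(np.load('pics/top0.npz')),0),('top3',t,0)):
    poly=np.array([[325,160],[362,152],[376,222],[318,236],[305,200]],np.int32)
    m=np.zeros(c['img'].shape[:2],np.uint8); cv2.fillPoly(m,[poly],1); px=c['img'][m>0]
    g=cv2.cvtColor(c['img'],cv2.COLOR_RGB2HSV); h=g[m>0]
    print(nm,'tray mean',px.mean(0),'std',px.std(0),'max',px.max(0),'hue range',np.percentile(h[:,0],[1,50,99]),'sat',np.percentile(h[:,1],[1,50,99]),'val',np.percentile(h[:,2],[.5,50,99.5]))
# keys: grey stub tops in the top view, before and now
for nm,c in (('top0',dict(np.load('pics/top0.npz'))),('top3',t)):
    H,S,V=hsv(c)
    print(nm,[(q.mean(0).round(1).tolist(),cv2.contourArea(q),ray(c,q.mean(0),.144)[0][:2].round(3).tolist()) for q in cnts((S<60)&(V>140),6,200,[115,155,200,220])])
# changed regions from the start
a=cv2.GaussianBlur(np.load('pics/scene0.npz')['img'],(5,5),0).astype(int);b=cv2.GaussianBlur(s['img'],(5,5),0).astype(int)
d=(abs(a-b).max(2)>45)
for q in cnts(d,40,99999): print('changed',q.min(0),q.max(0),cv2.contourArea(q))
```

```text
top0 tray mean [80.917 62.808 34.714] std [4.545 4.321 3.532] max [95 76 47] hue range [16. 18. 20.] sat [132. 145. 165.] val [59.57 81.   91.  ]
top3 tray mean [96.331 64.483 40.574] std [20.256  5.937  7.973] max [141 104  94] hue range [ 4. 18. 20.] sat [ 57.14 148.   163.  ] val [ 56.  87. 140.]
top0 [([153.7, 184.3], 95.5, [0.604, 0.272]), ([128.0, 198.1], 58.0, [0.573, 0.328]), ([178.4, 167.7], 25.5, [0.642, 0.218])]
top3 [([153.7, 184.3], 98.5, [0.604, 0.272]), ([125.8, 198.2], 54.5, [0.573, 0.333]), ([178.6, 167.9], 29.0, [0.642, 0.217])]
changed [407 160] [511 284] 3535.0
changed [290   4] [468  65] 6675.0
changed [273  59] [332 139] 1819.0
changed [240 176] [319 210] 1169.5
changed [291 210] [344 259] 937.5
changed [444  97] [511 127] 1068.5
changed [427 303] [511 359] 2342.5
changed [226 182] [279 221] 337.0
changed [454  61] [511  95] 1693.0
changed [467   0] [511  34] 521.0
changed [435 145] [488 169] 632.5
changed [473 302] [511 331] 544.5
changed [175 280] [195 304] 91.0
changed [435 169] [478 185] 203.0
changed [486 272] [511 306] 143.0
changed [228 170] [269 181] 258.0
changed [287 273] [305 309] 213.5
changed [497 245] [511 266] 199.5
changed [497 214] [508 232] 52.5
changed [282 329] [296 349] 90.0
changed [322  66] [329  84] 76.5
changed [412 216] [430 223] 80.5
changed [275 312] [282 327] 48.0
```

Run:
```python
from h import *
print(sign_off()); st()
```

```text
the job is handed in; nothing more can be done
None
the job is handed in; nothing more can be done
```

The job is handed in: the board measures level with the brass gauge bar, the 20 mm key hangs back in slot_0 (about 6 mm off its middle), and the two wax sticks present lie flat on the board, pointing up the slope.

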